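Free the seized cap of a scent flacon

TASK

The square steel cap of the amber glass flacon has seized on its collar. Stand the flacon upright in the wooden cradle, right down on its floor, so that it cannot turn; then work the cap off by twisting it back and forth, about 30 degrees each way, while drawing it up a little at a time, so that the flacon stays down in the cradle. Stand the cap, open end down, in the largest compartment of the divided wooden tray, and leave the other bottles standing where they are.

Things in the scene. Friction and masses are not known exactly. Their poses are not given: they have to be found in the camera images.
- flacon: The heavy square scent bottle of amber glass, about 0.28 kg, body 46 x 46 mm and 54 mm high, a small blank label on one face. Above the flat shoulders, under the cap, a round collar and a spray nozzle. Nothing holds it down in the cradle but its weight. Origin: centre of its underside; z up, x and y square to its faces.
- collar_top (a point): Middle of the upper end of the flacon's round aluminium collar: 19 mm in diameter, 12 mm high, from 54 to 66 mm above the flacon's underside. A white nozzle, 10 mm in diameter, stands 8 mm above it. The cap has let go of the collar once it has risen 12 mm and is clear of the nozzle after 20 mm.
- cap: The seized square steel cap of the amber flacon: 30 x 30 mm, 36 mm high, 0.06 kg, open below, a black band round its waist. It starts on the flacon's shoulders, its rim 54 mm above the flacon's underside, within 5 degrees of square with the flacon. Spring tongues inside it grip the collar. Origin: centre of the open lower rim; z towards the closed top, x and y square to its faces.
- cap_top (a point): Middle of the cap's closed top, 36 mm above its rim. Unturned, the cap slides only at 6 to 10 N, more than the flacon weighs: the flacon can be carried by the cap, and a straight pull just lifts it. While being turned (about 0.1 N m) the cap slides easily if drawn up no more than some 2 mm per 60 degrees turned (about 8 swings of 60 degrees in all); drawn much faster, it lifts the flacon.
- cradle: The wooden bottle cradle, fixed: 78 mm (its x) by 82 mm, 47 mm high, on four rubber feet. A channel 51 mm wide runs along x, open at the front (-x), with a stop at the back (+x); its steel lining flares outwards at the top, up to 52 mm above the table. The square flacon stands in it, any face to the front, with 2.5 mm of play each side, and can turn only about 6 degrees either way. Origin: centre of its underside; z up.
- cradle_seat (a point): Point on the floor of the cradle's channel, 17 mm above the table, where the middle of the flacon's underside belongs; the flacon's back is then 1 mm from the stop. Axes as the cradle's.
- tray: The divided wooden tray, fixed: 200 mm (its x) by 158 mm (its y), walls 42 mm high and 8 mm thick, partitions 34 mm high, floor 4 mm. The largest compartment spans x from -92 to 15 mm and y from -18 to 72 mm in the tray's frame. Origin: centre of its underside; z up.
- cap_bay (a point): Middle of the floor of the tray's largest compartment, 4.5 mm above the table. Axes as the tray's.
- tray_fittings (a point): Point between the two compartments at the tray's +x side, which hold a tin (26 mm high) and a small steel funnel (top 61 mm above the table). A black-capped atomiser, 18 mm wide, stands in the small corner compartment at x = -72, y = -52 mm of the tray's frame; its top is 85 mm above the table.
- green_flacon: Bystander: a like flacon of green glass with a square black cap, 46 x 46 mm at the body (54 mm high) and 30 x 30 mm above, 88 mm high in all. Origin: centre of its underside.
- dropper_a: Bystander: amber dropper bottle with a black dropper, 39 mm in diameter up to 67 mm, 20 mm above that, 102 mm high. Origin: centre of its underside.
- dropper_b: Bystander: dropper bottle like dropper_a.
- dropper_c: Bystander: dropper bottle like dropper_a.
- warmer: Bystander, fixed: vial warmer, a grey dome on a black base, 122 x 112 mm and 56 mm high, at the back of the table. Origin: centre of its underside.
- spray_bottle: Bystander, fixed: clear trigger spray bottle, 86 x 55 mm and 194 mm high, at the back left. Origin: on its underside.

How it is judged:
By the outcome, as a careful person would: the job done as asked, in the order asked, and still so for the second after the job is handed in, with the robot touching nothing.
It also fails if it takes over 72 s, if anything falls off the work surface, if the arm or the gripper's body presses on something with over 40 N, if the wrist force passes 120 N, or if a joint passes its speed limit or range.

ROBOT

A 7-joint arm with a two-finger parallel gripper is mounted at the origin on the work surface; the furniture and walls round the work are solid. World frame = base frame: x ahead of the robot, y to its left, z up, the work surface at z = 0. Lengths are in m, angles in rad, forces in N, time in s.
With the tool pointing down it reaches from about 0.425 to 0.925 m from the base axis. Payload 6.8 kg.
Tool frame: the origin (TCP) lies midway between the tips of the shut fingers; the grasp point (between the pads) lies 19 mm behind it; z points along the fingers, x is the direction in which the jaws open and shut, and the axes are right-handed (so a half turn about z gives the same grasp; the last joint's range is limited). The gripper opens to 85 mm and grips with 20 to 120 N. Pads are 22 mm wide; open, the fingers measure 114 mm over their backs; the gripper's body (76 mm by 85 mm) begins 54 mm behind the grasp point. The pads swing forward as they close: fully open they stand 13 mm farther back than shut.
Start: joints at [-1.328, 0.477, 0.022, 1.555, -0.011, 1.109, -0.083], TCP at [0.232, 0.634, 0.231] pointing down, gripper open.
Joint ranges: [-2.96, 2.96], [-0.34, 2.1], [-1.41, 1.46], [0.24, 2.44], [-1.37, 4.51], [0.17, 1.92], [-2.96, 2.96]. Speed limits (rad/s): [2.39, 2.39, 3.14, 3.14, 3.14, 3.14, 3.14].

INTERFACE

Orientations are given as a rotation vector (axis times angle).
In Python, from bench import r gives the robot as it stands. The module is installed in compiled form; this text tells all that it offers.
- The arm moves only by the shell command python3 -m pendant 'ROWS' [OPENING] [FORCE]. ROWS is text: rows parted by semicolons, each of 4 numbers parted by spaces: the shift along the tool's x, y, z in cm, then the turn about the tool's z in degrees. A call has 1 to 8 rows; each row shifts and turns the pose as measured when the row begins, along the tool's axes as they then stand; what a row does not reach is not made up. A row lasts 1/12 s, in which the tool goes at most 41.7 mm and 7.16 degrees, less where a joint would pass 70% of its speed; a pose out of reach is approached as far as the arm can. A call with a gripper value outside its range is refused whole. OPENING is the closure in counts, from 0 (fully open) to 255 (shut), set as the call begins (- or left out, the last holds). The fingers move at their own pace and stop on an object; FORCE is the grip in N (left out, the last holds). Time passes only in rows, so rows that do not move let the fingers close. It gives the time, the measured TCP pose, the force and the opening at its end, in the units of the state.
- r.get_obs(): the state, without advancing time (a new reading comes with each control period).
- r.grab_frame(name): name is "scene" or "top" or "wrist"; returns a dict with "color" (400x640x3 uint8, red, green, blue), "fx", "fy", "cx", "cy" (pixels), "R" (3x3) and "t" (3): a world point X has camera coordinates R X + t; the wrist camera has in their place "hand_eye" (4x4, takes a point from camera to tool coordinates, whose origin is the TCP and whose axes are the tool frame's). Camera axes: x right, y down, z forward; pixel columns grow to the right and rows downward; lengths in m; the calibration is good to about 2 mm. A picture is of the moment at which its call begins: read the wrist's pose just before it. There is no depth.
- r.hand_in(): hands the job in, once; it reports no verdict.
The state is a dict: "clock": time; "joints": joint angles; "qvel": joint speeds; "tau": joint torques, N m; "tcp_pos": TCP position; "orientation": TCP orientation; "contact_force": force on the tool from outside, world axes, zero at the start; "moment": the same for the moment, N m; "grip_width": finger opening in m.
Only numpy, scipy, OpenCV 4.12 (cv2) and the standard library are available. Lean on these libraries where they do the work, as an engineer would, in place of code of your own. Each camera call takes 0.05 s, during which the arm holds its last target.

## Working session

There is one attempt and no reset: what is moved stays moved. The work goes in short steps, Python scripts to look and compute and a shell command to move; the robot and the scene stay as the last step left them, time stands still between calls to the robot, and variables do not carry over. Pictures are saved under pics/ and viewed, and the job is handed in when it is done.

```bash
mkdir -p pics; ls
python3 - <<'E'
from bench import r
import cv2
o=r.get_obs()
for k,v in o.items(): print(k,v)
for n in ("scene","top","wrist"):
    f=r.grab_frame(n); cv2.imwrite(f"pics/{n}0.png",f["color"][:,:,::-1])
    print(n,{k:v for k,v in f.items() if k!="color"})
E
```

```text
pics
clock 0.0
joints [-1.32808626  0.47783384  0.02231941  1.55646476 -0.01153107  1.10931553
 -0.08309924]
qvel [ 5.20866206e-05 -4.97737522e-04  4.64417205e-04 -5.25604229e-04
  2.19390391e-03  2.61751213e-04 -7.37129212e-04]
tau [-8.40138346e-04 -5.96447933e+01  1.60758700e+00 -2.81190777e+01
  1.24991246e-02  9.52859817e-03 -1.95204825e-05]
tcp_pos [0.23175546 0.63331937 0.23029708]
orientation [ 2.57402927e+00  1.79906190e+00 -2.33929816e-03]
contact_force [-0.20733821  0.16663057 -0.09024875]
moment [ 0.02204226  0.00456799 -0.02552093]
grip_width 0.08599991502588249
scene {'fx': 372.6572502633135, 'fy': 372.6572502633135, 'cx': 319.9654614474914, 'cy': 201.70035074937866, 'R': array([[-0.62023826, -0.78413825, -0.02077769],
       [-0.51007699,  0.42330126, -0.74875731],
       [ 0.59592447, -0.45380971, -0.66251851]]), 't': array([0.43837585, 0.28365369, 0.64667533])}
top {'fx': 403.92500965945135, 'fy': 403.92500965945135, 'cx': 325.61777708043564, 'cy': 196.63050718244978, 'R': array([[-0.11357795, -0.99352031, -0.00417555],
       [-0.97326299,  0.11210472, -0.20047865],
       [ 0.19964771, -0.01870604, -0.97968917]]), 't': array([0.1762685 , 0.5264375 , 1.14358187])}
wrist {'fx': 319.4550185207596, 'fy': 319.4550185207596, 'cx': 318.5371712204237, 'cy': 202.47067308181076, 'hand_eye': array([[ 9.99999667e-01,  6.70039779e-04, -4.65599047e-04,
        -5.55808661e-04],
       [-4.91588035e-04,  9.50207432e-01,  3.11617706e-01,
        -8.01191546e-02],
       [ 6.51211933e-04, -3.11617373e-01,  9.50207445e-01,
        -1.41953911e-01],
       [ 0.00000000e+00,  0.00000000e+00,  0.00000000e+00,
         1.00000000e+00]])}
```

View pics/scene0.png

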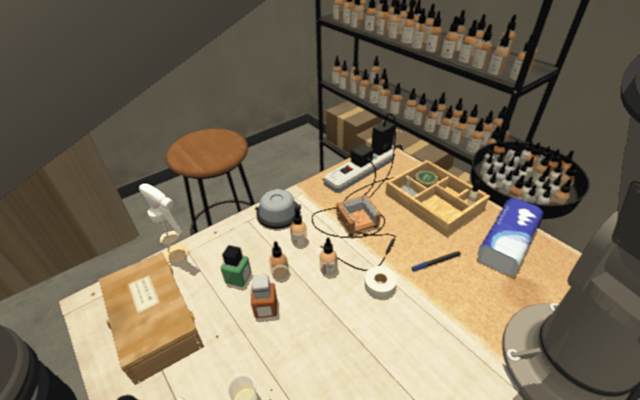

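View pics/top0.png

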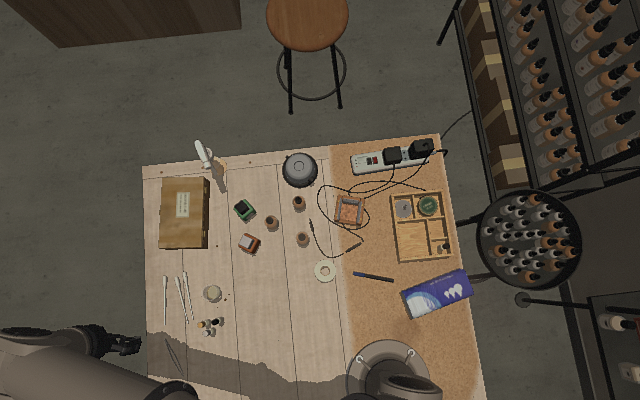

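View pics/wrist0.png

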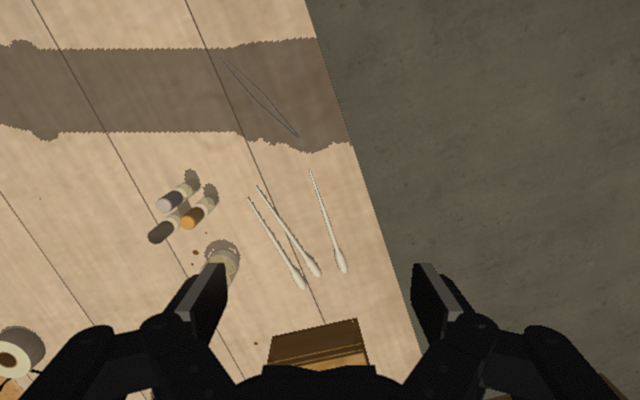

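The views show the amber flacon at about (249,243) in top and (263,297) in scene. The green flacon is at (244,208), the droppers at (272,222), (299,202) and (303,239), the cradle at (350,210), and the tray at (422,227). I'll zoom in next.

Run:
```python
import cv2
a=cv2.imread('pics/top0.png'); 
c=cv2.resize(a[180:270,220:320],None,fx=8,fy=6.6667*1.2/1,interpolation=cv2.INTER_CUBIC) if 0 else cv2.resize(a[188:263,225:325],None,fx=8,fy=8,interpolation=cv2.INTER_CUBIC)
cv2.imwrite('pics/top0a.png',c)
c=cv2.resize(a[188:266,328:460],None,fx=6,fy=6,interpolation=cv2.INTER_CUBIC); cv2.imwrite('pics/top0b.png',c)
a=cv2.imread('pics/scene0.png')
c=cv2.resize(a[230:325,215:345],None,fx=6,fy=6,interpolation=cv2.INTER_CUBIC); cv2.imwrite('pics/scene0a.png',c)
c=cv2.resize(a[155:245,320:500],None,fx=4.4,fy=4.4,interpolation=cv2.INTER_CUBIC); cv2.imwrite('pics/scene0b.png',c)
```

```text
(no output)
```

View pics/top0a.png

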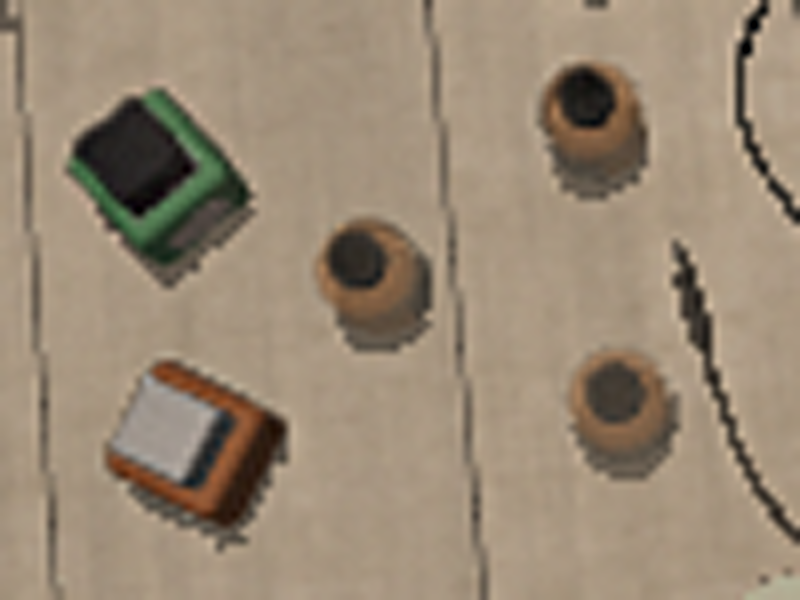

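View pics/top0b.png

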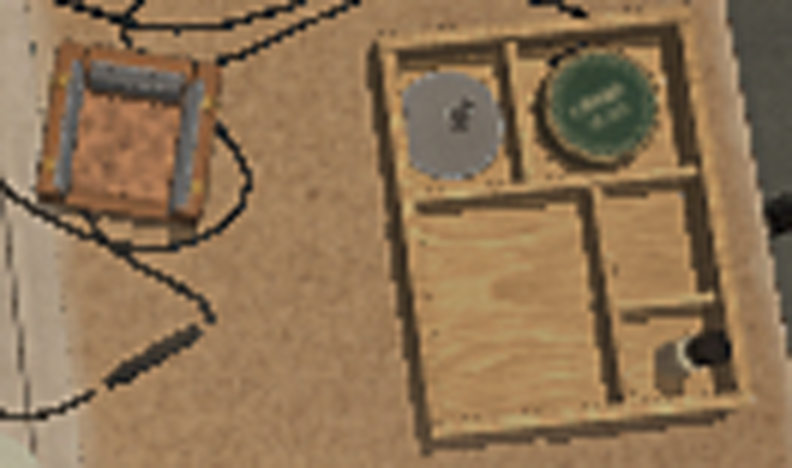

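View pics/scene0a.png

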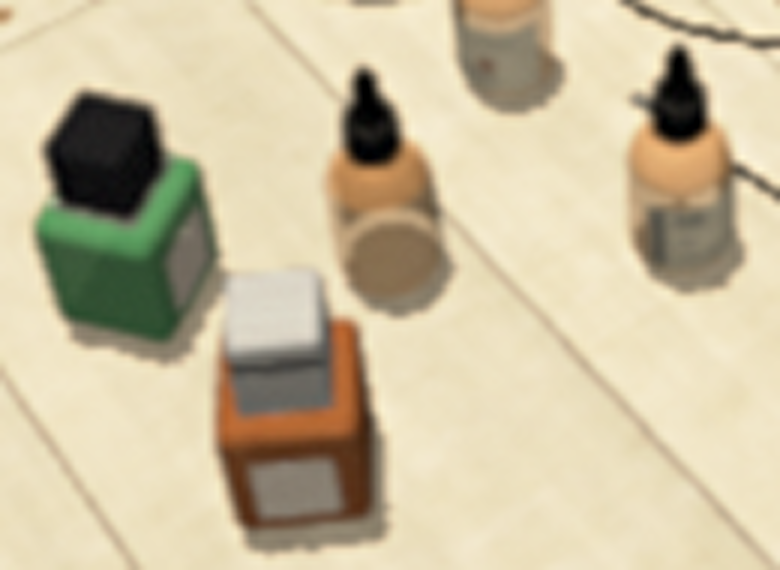

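View pics/scene0b.png

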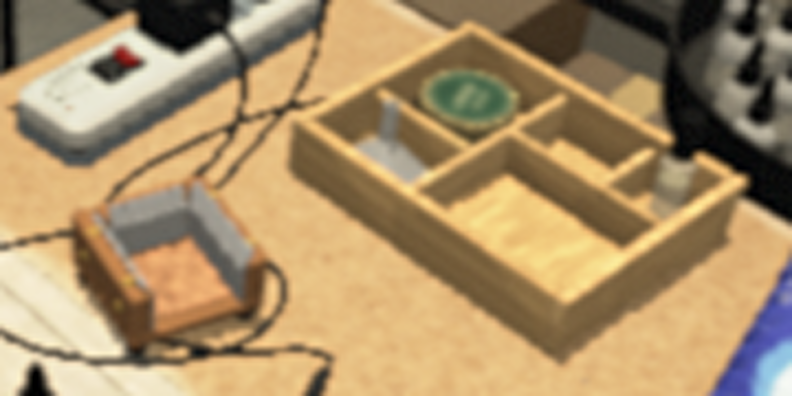

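```bash
cat > h.py <<'E'
import numpy as np, cv2
from scipy.optimize import least_squares
from scipy.spatial.transform import Rotation as Ro
CAM={'top':(403.92500965945135,325.61777708043564,196.63050718244978,np.array([[-0.11357795,-0.99352031,-0.00417555],[-0.97326299,0.11210472,-0.20047865],[0.19964771,-0.01870604,-0.97968917]]),np.array([0.1762685,0.5264375,1.14358187])),
'scene':(372.6572502633135,319.9654614474914,201.70035074937866,np.array([[-0.62023826,-0.78413825,-0.02077769],[-0.51007699,0.42330126,-0.74875731],[0.59592447,-0.45380971,-0.66251851]]),np.array([0.43837585,0.28365369,0.64667533]))}
def proj(X,c):
    f,cx,cy,R,t=c; p=np.atleast_2d(X)@R.T+t; return np.c_[f*p[:,0]/p[:,2]+cx,f*p[:,1]/p[:,2]+cy]
def onplane(uv,z,c):
    f,cx,cy,R,t=c; uv=np.atleast_2d(uv); d=np.c_[(uv[:,0]-cx)/f,(uv[:,1]-cy)/f,np.ones(len(uv))]@R; o=-R.T@t
    return o+d*((z-o[2])/d[:,2])[:,None]
def crop(pts,base,s): return (np.array(pts,float)+.5)/s-.5+np.array(base)
def wristcam(f,o):
    T=np.eye(4);T[:3,:3]=Ro.from_rotvec(o['orientation']).as_matrix();T[:3,3]=o['tcp_pos']
    W=np.linalg.inv(T@f['hand_eye']); return (f['fx'],f['cx'],f['cy'],W[:3,:3],W[:3,3])
def fit(obs,x0):
    # obs: list (cam, uv Nx2, local Nx3) ; pose x,y,yaw
    def res(p):
        R=Ro.from_euler('z',p[2]).as_matrix()
        return np.concatenate([(proj(L@R.T+[p[0],p[1],0],c)-uv).ravel() for c,uv,L in obs])
    s=least_squares(res,x0,loss='soft_l1'); return s.x,res(s.x)
E
python3 - <<'E'
from h import *
np.set_printoptions(precision=4,suppress=True)
T,S=CAM['top'],CAM['scene']
ct=crop([(150,375),(232,412),(185,482),(108,450)],(225,188),8)
cs=crop([(232,277),(320,268),(327,347),(226,355)],(215,230),6)
P=onplane(ct,.09,T); print(P,P.mean(0)); Q=onplane(cs,.09,S); print(Q,Q.mean(0))
b=crop([(245,525),(370,515)],(215,230),6); print('body bottom',onplane(b,0,S))
cr=crop([(60,45),(220,60),(205,220),(40,195)],(328,188),6); P=onplane(cr,.047,T); print('cradle',P,P.mean(0))
cr=crop([(75,215),(200,180),(270,265),(140,310)],(320,155),4.4); P=onplane(cr,.047,S); print('cradle S',P,P.mean(0))
tr=crop([(370,42),(685,10),(748,400),(425,448)],(328,188),6); P=onplane(tr,.042,T); print('tray',P,P.mean(0))
tr=crop([(295,122),(470,28),(745,183),(562,300)],(320,155),4.4); P=onplane(tr,.042,S); print('tray S',P,P.mean(0))
for n,uv in dict(da=(358,258),db=(585,97),dc=(615,392)).items(): print(n,onplane(crop(uv,(225,188),8),.1,T))
g=crop([(70,165),(135,95),(195,160),(140,215)],(225,188),8);print('green',onplane(g,.088,T),onplane(g,.088,T).mean(0))
E
```

```text
[[0.4541 0.3588 0.09  ]
 [0.4378 0.3311 0.09  ]
 [0.4153 0.3493 0.09  ]
 [0.4295 0.3754 0.09  ]] [0.4342 0.3537 0.09  ]
[[0.4511 0.3581 0.09  ]
 [0.4367 0.3351 0.09  ]
 [0.4103 0.3493 0.09  ]
 [0.4271 0.3745 0.09  ]] [0.4313 0.3542 0.09  ]
body bottom [[0.4292 0.3808 0.    ]
 [0.4065 0.347  0.    ]]
cradle [[0.5451 0.079  0.047 ]
 [0.5284 0.001  0.047 ]
 [0.45   0.0189 0.047 ]
 [0.4715 0.0977 0.047 ]] [0.4987 0.0492 0.047 ]
cradle S [[0.5426 0.077  0.047 ]
 [0.5202 0.0037 0.047 ]
 [0.4461 0.0231 0.047 ]
 [0.4649 0.0988 0.047 ]] [0.4934 0.0507 0.047 ]
tray [[ 0.5299 -0.0751  0.042 ]
 [ 0.5281 -0.2339  0.042 ]
 [ 0.3336 -0.2312  0.042 ]
 [ 0.3287 -0.0725  0.042 ]] [ 0.4301 -0.1532  0.042 ]
tray S [[ 0.5268 -0.0799  0.042 ]
 [ 0.5229 -0.2332  0.042 ]
 [ 0.3276 -0.2331  0.042 ]
 [ 0.3344 -0.0787  0.042 ]] [ 0.4279 -0.1562  0.042 ]
da [[0.4856 0.2811 0.1   ]]
db [[0.5339 0.1959 0.1   ]]
dc [[0.4283 0.196  0.1   ]]
green [[0.5328 0.3822 0.088 ]
 [0.5556 0.3572 0.088 ]
 [0.5295 0.3375 0.088 ]
 [0.5119 0.3586 0.088 ]] [0.5324 0.3589 0.088 ]
```

The two cameras agree to about 3 mm:

| Object | Position (x, y) in m | Yaw |
|---|---|---|
| Flacon | (0.433, 0.354) | about -32° (mod 90) |
| Cradle | (0.496, 0.050) | about -14.5° |
| Tray | (0.429, -0.155) | about -1° |

Next I'll move over the flacon and measure with the wrist camera.

```bash
cat >> h.py <<'E'
def delta(o,target,heading=None):
    """tool-axes shift (cm) and turn (deg) from measured pose to a target with tool down"""
    R=Ro.from_rotvec(o['orientation']).as_matrix()
    d=R.T@(np.array(target)-o['tcp_pos'])*100
    phi=np.degrees(np.arctan2(R[1,0],R[0,0])); tilt=np.degrees(np.arccos(-R[2,2]))
    t=None if heading is None else round((phi-heading+180)%360-180,2)
    print('shift cm',d.round(2),'turn',t,'| phi %.2f tilt %.2f tcp %s clock %.2f F %s w %.4f'%(phi,tilt,np.round(o['tcp_pos'],4),o['clock'],np.round(o['contact_force'],1),o['grip_width']))
E
python3 -m pendant '-2.4 3.6 0 1.5;-2.4 3.6 0 1.5;-2.4 3.6 0 1.5;-2.4 3.6 0 1.5;-2.4 3.6 0 1.5;-2.2 3.4 0 1.5;-2.2 3.4 0 1.5;-1.5 2.5 0 1.5' 0 60; python3 -c "
from h import *; from bench import r
o=r.get_obs(); delta(o,[.433,.354,.21],58); print(o['joints'])"
```

```text
clock: 0.82
tcp_pos: [0.3963, 0.3601, 0.2259]
orientation: [-2.741, -1.53, 0.01]
contact_force: [-0.6, -0.1, -0.2]
grip_width: 0.0853
shift cm [1.41 3.45 1.57] turn 0.34 | phi 58.34 tilt 0.39 tcp [0.3963 0.3601 0.2259] clock 0.82 F [-0.6 -0.1 -0.2] w 0.0853
[-0.97598407  0.25569025  0.14880728  1.8996095  -0.05027762  0.99458197
  0.21391062]
```

```bash
python3 -m pendant '0.7 1.6 0.8 0;0.7 1.6 0.8 0;0 0.3 0 0;0 0 0 0' ; python3 -c "
from h import *; from bench import r
o=r.get_obs(); delta(o,[.433,.354,.20],58)
f=r.grab_frame('wrist'); cv2.imwrite('pics/w1.png',f['color'][:,:,::-1]); 
import pickle; pickle.dump((o,{k:v for k,v in f.items()}),open('w1.pkl','wb'))
c=wristcam(f,o); print(proj([[.433,.354,.09],[.433,.354,0]],c))"
```

```text
clock: 1.15
tcp_pos: [0.4392, 0.3425, 0.2097]
orientation: [2.755, 1.509, -0.011]
contact_force: [0.5, -0.4, 0.8]
grip_width: 0.0853
shift cm [ 0.64 -1.14  0.97] turn -0.58 | phi 57.42 tilt 0.39 tcp [0.4392 0.3425 0.2097] clock 1.15 F [ 0.5 -0.4  0.8] w 0.0853
[[327.78663625 183.45926829]
 [326.10959052 163.05282276]]
```

View pics/w1.png

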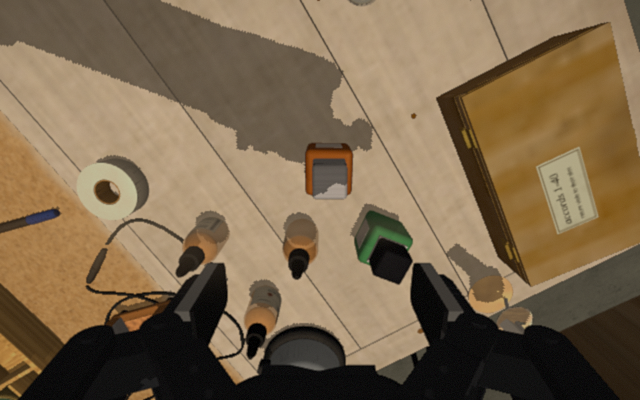

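```bash
python3 -c "
import cv2
a=cv2.imread('pics/w1.png'); cv2.imwrite('pics/w1a.png',cv2.resize(a[130:210,280:380],None,fx=7,fy=7,interpolation=cv2.INTER_CUBIC))"
```

```text
(no output)
```

View pics/w1a.png

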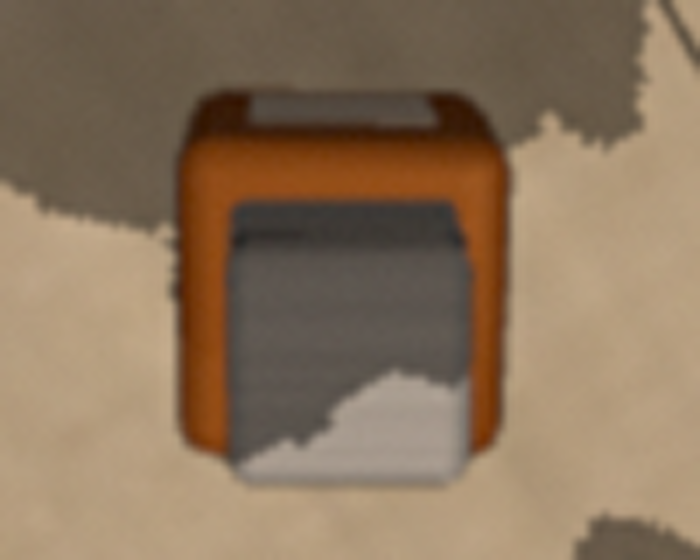

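```bash
python3 -c "
from h import *; import pickle
o,f=pickle.load(open('w1.pkl','rb')); c=wristcam(f,o)
u=crop([(228,247),(471,249),(470,486),(230,486)],(280,130),7)
P=onplane(u,.09,c); print(P.round(4),P.mean(0)); e=P-np.roll(P,-1,0); print(np.degrees(np.arctan2(e[:,1],e[:,0])),np.linalg.norm(e,axis=1))
u=crop([(182,135),(507,135),(502,455),(180,450)],(280,130),7)
P=onplane(u,.054,c); print(P.round(4),P.mean(0)); e=P-np.roll(P,-1,0); print(np.degrees(np.arctan2(e[:,1],e[:,0])),np.linalg.norm(e,axis=1))
m=P.mean(0)
"
```

```text
[[0.4125 0.3515 0.09  ]
 [0.4282 0.3757 0.09  ]
 [0.4534 0.3604 0.09  ]
 [0.4376 0.3356 0.09  ]] [0.43292536 0.35578391 0.09      ]
[-122.95447701  148.77543897   57.56715974  -32.43556922] [0.0288118  0.02944529 0.02943293 0.02970105]
[[0.4021 0.3498 0.054 ]
 [0.4253 0.3862 0.054 ]
 [0.463  0.363  0.054 ]
 [0.4384 0.3257 0.054 ]] [0.43223139 0.35618743 0.054     ]
[-122.49664421  148.40153248   56.6331231   -33.63827616] [0.04314637 0.04430448 0.04471527 0.04362856]
```

```bash
python3 -c "
from h import *; from bench import r
delta(r.get_obs(),[.4329,.3556,.056],57.5)"
```

```text
shift cm [ 0.87 -1.16 15.36] turn -0.05 | phi 57.45 tilt 0.40 tcp [0.4388 0.3426 0.2096] clock 1.20 F [ 0.2 -0.2  0.3] w 0.0849
```

```bash
python3 -m pendant '0.5 -0.6 2 0;0.4 -0.5 3 0;0 0 3 0;0 0 2.5 0;0 0 0.5 0;0 0 0 0'; python3 -c "
from h import *; from bench import r
o=r.get_obs();delta(o,[.4329,.3556,.056],57.5)
f=r.grab_frame('wrist'); cv2.imwrite('pics/w2.png',f['color'][:,:,::-1])"
```

```text
clock: 1.7
tcp_pos: [0.4288, 0.3647, 0.0997]
orientation: [-2.742, -1.521, 0.003]
contact_force: [-0.5, -0.2, 0.6]
grip_width: 0.0856
shift cm [-0.56  0.86  4.36] turn 0.54 | phi 58.04 tilt 0.35 tcp [0.4288 0.3647 0.0997] clock 1.70 F [-0.5 -0.2  0.6] w 0.0856
```

View pics/w2.png

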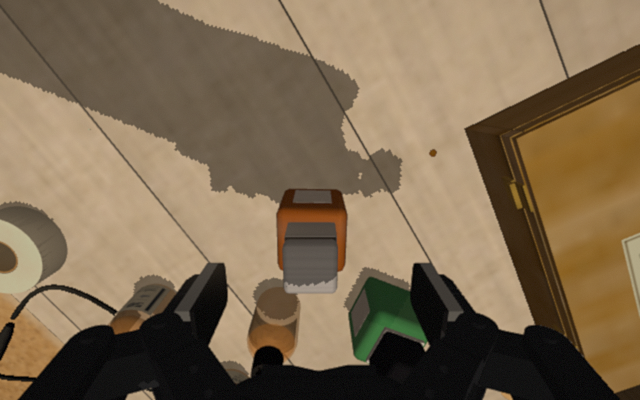

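The wrist view shows the cap at about (310,265), offset towards image left. The lateral move overshot, so I'll correct it in smaller steps.

```bash
python3 -m pendant '-0.3 0.45 0 0;-0.15 0.2 0 0;0 0 0 0;0 0 0 0'; python3 -c "
from h import *; from bench import r
o=r.get_obs();delta(o,[.4329,.3556,.056],57.5); print(np.abs(o['qvel']).max())"
```

```text
clock: 2.08
tcp_pos: [0.4337, 0.3596, 0.1054]
orientation: [-2.739, -1.522, -0.009]
contact_force: [-0.0, 0.5, -0.3]
grip_width: 0.085
shift cm [-0.43  0.17  4.93] turn 0.61 | phi 58.11 tilt 0.60 tcp [0.4337 0.3596 0.1054] clock 2.08 F [-0.   0.5 -0.3] w 0.0850
0.02170002284195518
```

```bash
python3 -m pendant '-0.4 0.15 0 -0.5;0 0 0 0;0 0 0 0'; python3 -c "
from h import *; from bench import r
o=r.get_obs();delta(o,[.4329,.3556,.056],57.5); print(np.abs(o['qvel']).max())
f=r.grab_frame('wrist'); cv2.imwrite('pics/w3.png',cv2.resize(f['color'][200:300,250:380,::-1],None,fx=6,fy=6,interpolation=cv2.INTER_CUBIC))
c=wristcam(f,o); import pickle; pickle.dump(c,open('c3.pkl','wb'))"
```

```text
clock: 2.33
tcp_pos: [0.4341, 0.3555, 0.1076]
orientation: [-2.731, -1.533, -0.015]
contact_force: [0.2, 0.3, 1.1]
grip_width: 0.0853
shift cm [-0.12 -0.09  5.16] turn 1.1 | phi 58.60 tilt 0.78 tcp [0.4341 0.3555 0.1076] clock 2.33 F [0.2 0.3 1.1] w 0.0853
0.012010206358824039
```

View pics/w3.png

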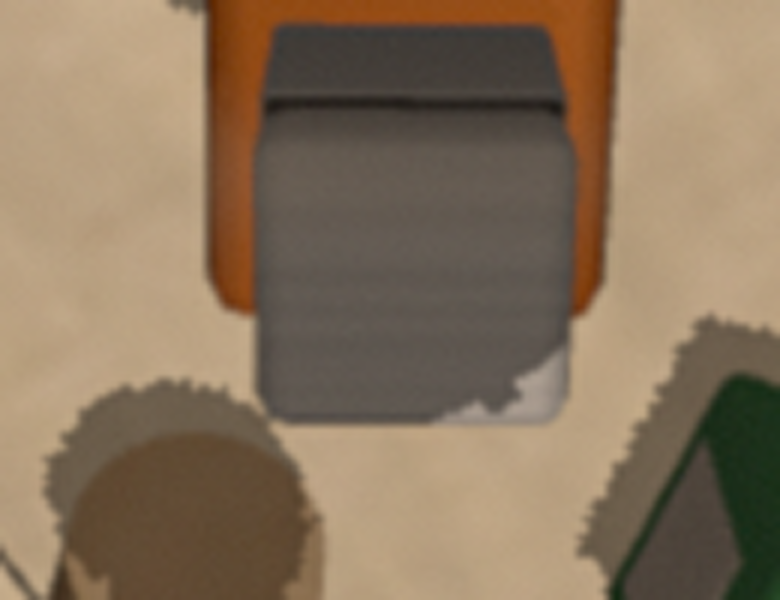

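```bash
python3 -c "
from h import *; import pickle; from bench import r
c=pickle.load(open('c3.pkl','rb'))
u=crop([(257,110),(573,110),(569,424),(256,420)],(250,200),6)
P=onplane(u,.09,c); print(P.round(4),P.mean(0)); e=P-np.roll(P,-1,0); print(np.degrees(np.arctan2(e[:,1],e[:,0])),np.linalg.norm(e,axis=1))
o=r.get_obs();delta(o,[P.mean(0)[0],P.mean(0)[1],.056],57.5);print(o['tcp_pos'],Ro.from_rotvec(o['orientation']).as_matrix().round(4))
"
```

```text
[[0.4104 0.3532 0.09  ]
 [0.4251 0.3772 0.09  ]
 [0.4523 0.3611 0.09  ]
 [0.4365 0.3363 0.09  ]] [0.43107731 0.35691963 0.09      ]
[-121.63655203  149.41637116   57.39809917  -32.98213947] [0.02813965 0.03159662 0.02945484 0.03110362]
shift cm [-0.09 -0.33  5.15] turn 1.09 | phi 58.59 tilt 0.77 tcp [0.4342 0.3553 0.1075] clock 2.38 F [ 0.  -0.4 -0.1] w 0.0852
[0.43420759 0.35530759 0.10750206] [[ 0.5211  0.8535  0.0034]
 [ 0.8534 -0.5211  0.0129]
 [ 0.0128 -0.0038 -0.9999]]
```

```bash
python3 -m pendant '0 -0.15 1.5 1;0 -0.1 1.5 0.5;0 0 1.2 0;0 0 0.7 0;0 0 0 0'; python3 -c "
from h import *; from bench import r
o=r.get_obs();delta(o,[.432,.356,.056],57.5); print(np.abs(o['qvel']).max())"
```

```text
clock: 2.8
tcp_pos: [0.4333, 0.3584, 0.0581]
orientation: [-2.751, -1.494, -0.02]
contact_force: [0.2, 0.7, -0.6]
grip_width: 0.0856
shift cm [-0.27  0.02  0.21] turn -0.5 | phi 57.00 tilt 0.96 tcp [0.4333 0.3584 0.0581] clock 2.80 F [ 0.2  0.7 -0.6] w 0.0856
0.012234873616701726
```

```bash
python3 -m pendant '-0.25 0 0.15 -0.4;0 0 0 0'; python3 -m pendant '0 0 0 0;0 0 0 0;0 0 0 0;0 0 0 0;0 0 0 0;0 0 0 0' 255 60; python3 -c "
from h import *; from bench import r
o=r.get_obs();delta(o,[.432,.356,.056],57.5); print(np.abs(o['qvel']).max())
f=r.grab_frame('wrist'); cv2.imwrite('pics/w4.png',f['color'][:,:,::-1])"
```

```text
clock: 2.97
tcp_pos: [0.4318, 0.3561, 0.0565]
orientation: [-2.746, -1.505, -0.019]
contact_force: [0.5, -0.8, 0.1]
grip_width: 0.0855
clock: 3.47
tcp_pos: [0.4331, 0.357, 0.059]
orientation: [-2.745, -1.504, -0.025]
contact_force: [1.2, -0.6, -3.3]
grip_width: 0.0294
shift cm [-0.14 -0.04  0.3 ] turn -0.06 | phi 57.44 tilt 1.13 tcp [0.4331 0.357  0.059 ] clock 3.47 F [ 1.2 -0.6 -3.3] w 0.0294
0.0033952837631676383
```

View pics/w4.png

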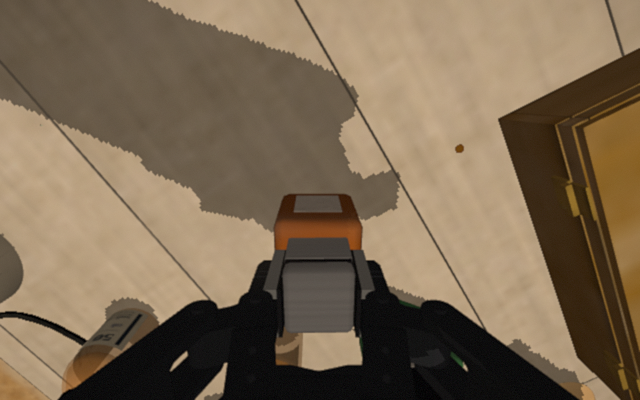

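The cap is gripped at a width of 29.4 mm and the wrist force is already -3.3 N, so it is carrying the flacon. I'll lift above the droppers and travel.

```bash
python3 -m pendant '0 0 -0.8 0;0 0 -1.8 0;0 0 -2 0;0 0 -2 0;0 0 -2 0;0 0 -1.6 0;0 0 -0.8 0;0 0 0 0'; python3 -c "
from h import *; from bench import r
o=r.get_obs();delta(o,[.42,.07,.18],75.5); print(np.abs(o['qvel']).max(),o['joints'].round(2))"
```

```text
clock: 4.18
tcp_pos: [0.4288, 0.3516, 0.1725]
orientation: [-2.748, -1.505, -0.009]
contact_force: [-0.8, -0.2, -2.8]
grip_width: 0.0296
shift cm [-24.2   14.41  -1.04] turn -18.07 | phi 57.43 tilt 0.59 tcp [0.4288 0.3516 0.1725] clock 4.18 F [-0.8 -0.2 -2.8] w 0.0296
0.010644475420495762 [-0.92  0.34  0.16  1.92 -0.08  0.88  0.28]
```

```bash
python3 -m pendant '-1.6 1 -0.4 0;-2.6 1.7 -0.4 0;-2.6 1.7 -0.2 0;-2.8 1.8 0 0;-2.8 1.8 0 0;-2.8 1.8 0 0;-2.6 1.7 0 0;-2 1.2 0 0'; python3 -c "
from h import *; from bench import r
o=r.get_obs();delta(o,[.44,.065,.18],75.5); print(np.abs(o['qvel']).max(),o['joints'].round(2))"
```

```text
clock: 4.85
tcp_pos: [0.425, 0.1131, 0.1743]
orientation: [-2.735, -1.523, -0.0]
contact_force: [1.4, -0.3, -3.3]
grip_width: 0.0295
shift cm [-3.3   3.8  -0.62] turn -17.28 | phi 58.22 tilt 0.66 tcp [0.425  0.1131 0.1743] clock 4.85 F [ 1.4 -0.3 -3.3] w 0.0295
0.5981898231009871 [-0.63  0.16  0.27  2.17 -0.07  0.82  0.7 ]
```

```bash
python3 -m pendant '-1 1.3 0 0;-0.6 1 0 -2;0 0.4 0 -5;0 0 0 -6;0 0 0 -4;0 0 0 0;0 0 0 0'; python3 -c "
from h import *; from bench import r
o=r.get_obs();delta(o,[.44,.065,.18],75.5); print(np.abs(o['qvel']).max(),o['joints'].round(2))
f=r.grab_frame('wrist'); cv2.imwrite('pics/w5.png',f['color'][:,:,::-1])
c=wristcam(f,o); import pickle; pickle.dump(c,open('c5.pkl','wb'))
for n in ('top','scene'):
  f=r.grab_frame(n); cv2.imwrite('pics/%s5.png'%n,f['color'][:,:,::-1])
"
```

```text
clock: 5.43
tcp_pos: [0.4337, 0.0732, 0.1678]
orientation: [-2.48, -1.906, 0.019]
contact_force: [-0.1, 0.4, -2.2]
grip_width: 0.029
shift cm [-0.63  0.8  -1.23] turn -0.4 | phi 75.10 tilt 1.03 tcp [0.4337 0.0732 0.1678] clock 5.43 F [-0.1  0.4 -2.2] w 0.0290
0.01829446403286916 [-0.53  0.18  0.26  2.16 -0.07  0.82  1.08]
```

View pics/w5.png

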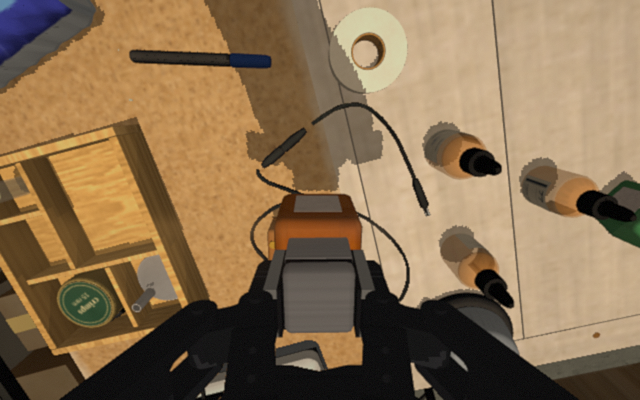

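View pics/scene5.png

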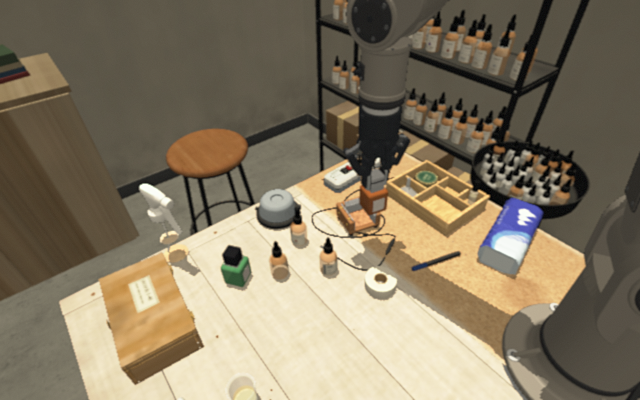

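The held flacon hides the cradle in the wrist view, so I'll refine the cradle pose from the two initial fixed views.

Run:
```python
import cv2
a=cv2.imread('pics/top0.png'); cv2.imwrite('pics/top0c.png',cv2.resize(a[190:230,328:372],None,fx=14,fy=14,interpolation=cv2.INTER_CUBIC))
a=cv2.imread('pics/scene0.png'); cv2.imwrite('pics/scene0c.png',cv2.resize(a[192:240,332:388],None,fx=12,fy=12,interpolation=cv2.INTER_CUBIC))
```

```text
(no output)
```

View pics/top0c.png

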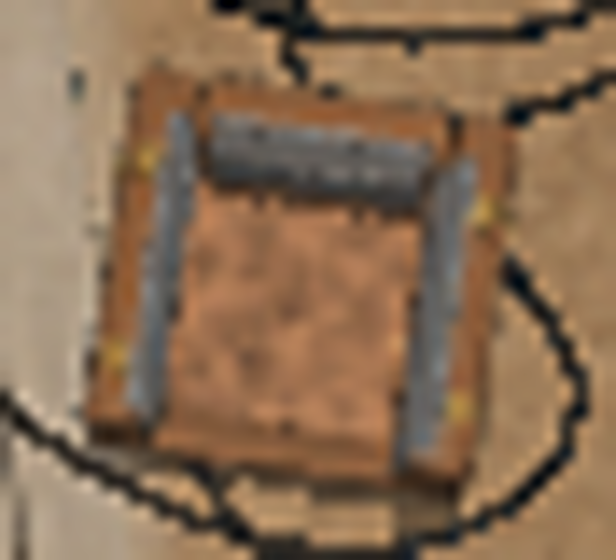

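View pics/scene0c.png

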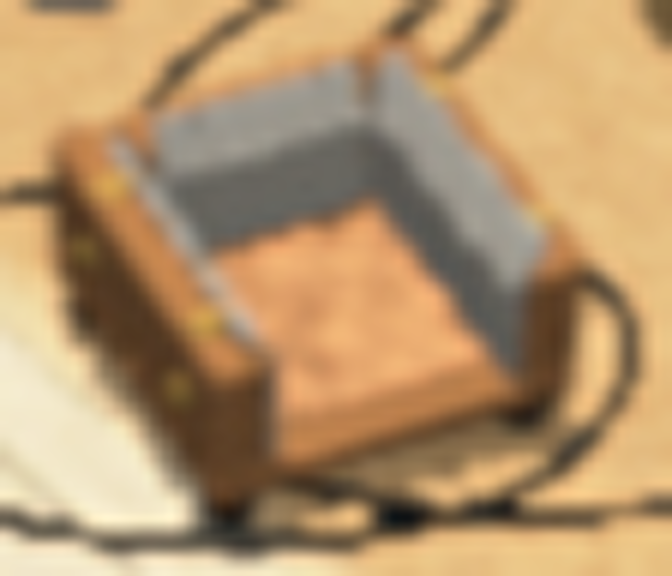

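Run:
```python
from h import *
np.set_printoptions(precision=4,suppress=True)
T,S=CAM['top'],CAM['scene']
t=crop([(143,70),(515,120),(462,495),(90,435)],(328,190),14)
s=crop([(68,135),(405,42),(580,250),(208,388)],(332,192),12)
L=np.array([[39,41,47],[39,-41,47],[-39,-41,47],[-39,41,47]])/1000
for ob in ([(T,t,L)],[(S,s,L)],[(T,t,L),(S,s,L)]):
    p,e=fit(ob,[.496,.05,-.25]); print(p,np.degrees(p[2]),e)
R=Ro.from_euler('z',-p[2]).as_matrix()
for nm,c,pts,b,k,z in (('Tfloor',T,[(195,190),(425,225),(395,465),(160,420)],(328,190),14,.017),('Sfloor',S,[(210,255),(375,198),(512,375),(278,415)],(332,192),12,.017),('Tstop top',T,[(215,118),(430,150)],(328,190),14,.052),('Sstop top',S,[(155,120),(355,62)],(332,192),12,.052),('Tlin R',T,[(475,165),(430,450)],(328,190),14,.052),('Tlin L',T,[(180,110),(130,405)],(328,190),14,.052)):
    P=onplane(crop(pts,b,k),z,c); print(nm,((P-[p[0],p[1],0])@R.T*1000).round(1))
```

```text
[ 0.498   0.0502 -0.2644] -15.151434383250296 [-0.4089  0.1587  0.2831  0.6097  0.5921 -0.4342 -0.445  -0.2835]
[ 0.4978  0.0496 -0.2854] -16.35429886223067 [-1.9751 -0.0375  0.109  -0.9583  0.8233  1.4886  0.1167 -0.275 ]
[ 0.4979  0.0499 -0.2756] -15.78854401934445 [-0.1481  0.0475  0.5013  0.7948  0.5203 -0.2896 -0.4716 -0.4428 -2.16
  0.1458 -0.2064 -0.9768  0.7763  1.3769  0.2328 -0.163 ]
Tfloor [[ 21.   25.5  17. ]
 [ 21.4 -25.   17. ]
 [-31.6 -26.2  17. ]
 [-30.1  25.2  17. ]]
Sfloor [[ 22.2  10.4  17. ]
 [ 23.9 -28.6  17. ]
 [-33.7 -29.4  17. ]
 [-24.9  18.4  17. ]]
Tstop top [[ 30.3  23.9  52. ]
 [ 30.8 -22.1  52. ]]
Sstop top [[ 29.3  20.5  52. ]
 [ 29.  -24.5  52. ]]
Tlin R [[ 29.1 -31.9  52. ]
 [-32.5 -31.3  52. ]]
Tlin L [[ 30.9  31.5  52. ]
 [-33.2  32.1  52. ]]
```

Run:
```python
import cv2
a=cv2.imread('pics/w5.png'); cv2.imwrite('pics/w5a.png',cv2.resize(a[180:345,255:385],None,fx=3.6*1,fy=3.6,interpolation=cv2.INTER_CUBIC))
```

```text
(no output)
```

View pics/w5a.png

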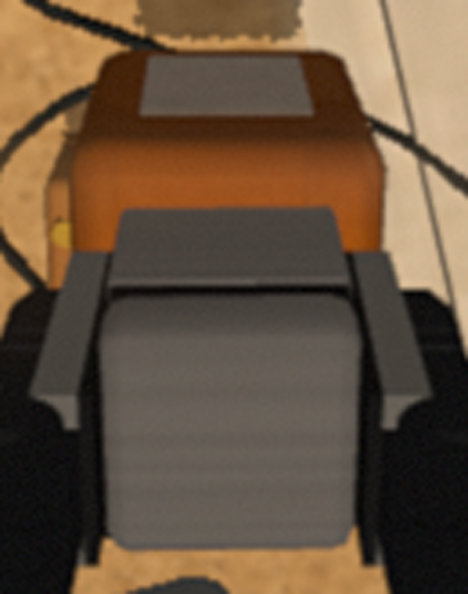

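Run:
```python
from h import *
import pickle
H=np.array([[ 9.99999667e-01,  6.70039779e-04, -4.65599047e-04,-5.55808661e-04],[-4.91588035e-04,  9.50207432e-01,  3.11617706e-01,-8.01191546e-02],[ 6.51211933e-04, -3.11617373e-01,  9.50207445e-01,-1.41953911e-01]])
f,cx,cy=319.455,318.537,202.47
def tool(uv,z):
    d=np.c_[(uv[:,0]-cx)/f,(uv[:,1]-cy)/f,np.ones(len(uv))]@H[:,:3].T
    return H[:,3]+d*((z-H[2,3])/d[:,2])[:,None]
u=crop([(103,297),(361,297),(355,548),(107,548)],(255,180),3.6)
for z in (-.028,-.031,-.034): print(z,(tool(u,z)*1000).round(1).tolist(),(tool(u,z).mean(0)*1000).round(1))
w=crop([(112,282),(345,278)],(255,180),3.6)
b=crop([(72,150),(385,150)],(255,180),3.6)
for z in (.002,.005): print(z,(tool(b,z)*1000).round(1).tolist())
```

```text
-0.028 [[-14.7, -17.6, -28.0], [13.9, -17.6, -28.0], [14.4, 16.2, -28.0], [-15.4, 16.2, -28.0]] [ -0.4  -0.7 -28. ]
-0.031 [[-14.3, -19.3, -31.0], [13.6, -19.3, -31.0], [14.0, 13.7, -31.0], [-15.0, 13.7, -31.0]] [ -0.4  -2.8 -31. ]
-0.034 [[-14.0, -20.9, -34.0], [13.2, -20.9, -34.0], [13.7, 11.1, -34.0], [-14.6, 11.1, -34.0]] [ -0.4  -4.9 -34. ]
0.002 [[-21.9, -23.3, 2.0], [20.2, -23.3, 2.0]]
0.005 [[-22.3, -22.1, 5.0], [20.6, -22.2, 5.0]]
```

```bash
python3 -c "
from h import *; from bench import r
o=r.get_obs();delta(o,[.498,.050,.14],74.7)"; python3 -m pendant '0 1.2 0.2 0;0 2 0.5 0;0 1.6 0.5 0;0 0.8 0.4 0;0 0 0.2 0;0 0 0 0;0 0 0 0'; python3 -c "
from h import *; from bench import r
o=r.get_obs();delta(o,[.498,.050,.14],74.7)"
```

```text
shift cm [-0.63  6.84  2.7 ] turn 0.45 | phi 75.15 tilt 0.99 tcp [0.434  0.0736 0.1682] clock 5.58 F [-0.1  0.4 -3.8] w 0.0293
clock: 6.17
tcp_pos: [0.4914, 0.0597, 0.1474]
orientation: [-2.481, -1.905, 0.017]
contact_force: [0.2, -0.7, -3.2]
grip_width: 0.0292
shift cm [-0.76  0.9   0.73] turn 0.34 | phi 75.04 tilt 0.97 tcp [0.4914 0.0597 0.1474] clock 6.17 F [ 0.2 -0.7 -3.2] w 0.0292
```

```bash
python3 -m pendant '-0.35 0.4 0.3 0;-0.3 0.35 0.3 0.3;0 0 0.1 0;0 0 0 0;0 0 0 0'; python3 -c "
from h import *; from bench import r
o=r.get_obs();delta(o,[.498,.050,.13],74.7)
f=r.grab_frame('wrist'); cv2.imwrite('pics/w6.png',f['color'][:,:,::-1])
for n in ('top','scene'):
  f=r.grab_frame(n); cv2.imwrite('pics/%s6.png'%n,f['color'][:,:,::-1])
a=cv2.imread('pics/scene6.png'); cv2.imwrite('pics/scene6a.png',cv2.resize(a[150:250,300:420],None,fx=6,fy=6,interpolation=cv2.INTER_CUBIC))
"
```

```text
clock: 6.58
tcp_pos: [0.4953, 0.0513, 0.1399]
orientation: [-2.485, -1.899, 0.018]
contact_force: [0.2, -0.3, -3.5]
grip_width: 0.029
shift cm [-0.05  0.31  0.99] turn 0.06 | phi 74.76 tilt 1.04 tcp [0.4953 0.0513 0.1399] clock 6.58 F [ 0.2 -0.3 -3.5] w 0.0290
```

View pics/w6.png

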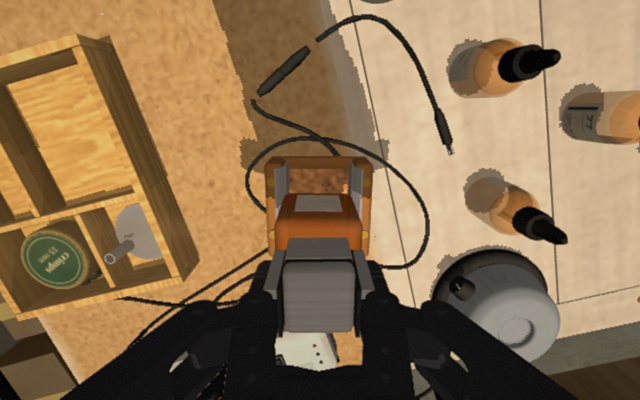

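View pics/scene6a.png

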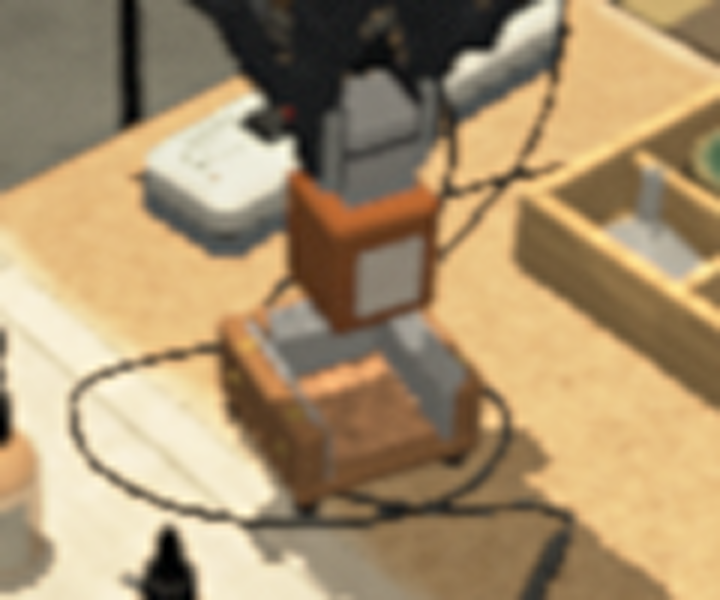

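The wrist view shows the flacon centred on the channel (both centres at about column 319) and square to it. I'll nudge forward 3 mm and lower it.

```bash
python3 -m pendant '0 0.2 0.8 0;0 0.1 1.2 0;0 0 1.0 0;0 0 0.6 0;0 0 0 0'; python3 -c "
from h import *; from bench import r
o=r.get_obs();delta(o,[.498,.050,.0745],74.7)"
```

```text
clock: 7.15
tcp_pos: [0.4985, 0.0516, 0.1017]
orientation: [-2.484, -1.901, 0.014]
contact_force: [0.7, 0.4, -2.6]
grip_width: 0.0291
shift cm [-0.17  0.03  2.72] turn 0.15 | phi 74.85 tilt 0.94 tcp [0.4985 0.0516 0.1017] clock 7.15 F [ 0.7  0.4 -2.6] w 0.0291
```

```bash
python3 -m pendant '-0.15 0 0.5 0;0 0 0.6 0;0 0 0.6 0;0 0 0.3 0;0 0 0.1 0'; python3 -c "
from h import *; from bench import r
o=r.get_obs();delta(o,[.498,.050,.0745],74.7); print(o['moment'].round(2))"
```

```text
clock: 7.57
tcp_pos: [0.4977, 0.0502, 0.0785]
orientation: [-2.484, -1.901, 0.015]
contact_force: [-1.0, -0.1, -3.8]
grip_width: 0.0294
shift cm [-0.01  0.05  0.4 ] turn 0.16 | phi 74.86 tilt 0.96 tcp [0.4977 0.0502 0.0785] clock 7.57 F [-1.  -0.1 -3.8] w 0.0294
[ 0.03 -0.08  0.03]
```

```bash
for i in 1 2; do python3 -m pendant '0 0 0.2 0;0 0 0.1 0'; done; python3 -c "
from h import *; from bench import r
o=r.get_obs();delta(o,[.498,.050,.0745],74.7); print(o['moment'].round(2))"
```

```text
clock: 7.73
tcp_pos: [0.4975, 0.0502, 0.0761]
orientation: [-2.483, -1.9, 0.015]
contact_force: [-5.7, -0.5, 14.2]
grip_width: 0.0292
clock: 7.9
tcp_pos: [0.4979, 0.0503, 0.0762]
orientation: [-2.483, -1.898, 0.014]
contact_force: [-3.5, -0.6, 2.7]
grip_width: 0.0289
shift cm [-0.03  0.03  0.17] turn 0.1 | phi 74.80 tilt 1.06 tcp [0.4979 0.0503 0.0762] clock 7.90 F [-3.5 -0.6  2.7] w 0.0289
[-0.03  0.76  0.02]
```

```bash
python3 -c "
from h import *; from bench import r
o=r.get_obs()
f=r.grab_frame('wrist'); cv2.imwrite('pics/w7.png',f['color'][:,:,::-1])
f=r.grab_frame('scene'); a=f['color'][:,:,::-1]; cv2.imwrite('pics/scene7a.png',cv2.resize(a[165:245,320:400],None,fx=7,fy=7,interpolation=cv2.INTER_CUBIC))
R=Ro.from_euler('z',np.radians(-15.3)).as_matrix()
L=np.array([[x,y,z] for z in (.071,.017) for x,y in ((-.023,.023),(-.023,-.023),(.023,-.023),(.023,.023))])@R.T+[.498,.05,0]
print(((proj(L,CAM['scene'])-[320,165])*7).round(0).tolist())
"
```

```text
[[235.0, 312.0], [359.0, 273.0], [294.0, 191.0], [173.0, 228.0], [228.0, 428.0], [348.0, 389.0], [286.0, 307.0], [169.0, 343.0]]
```

View pics/scene7a.png

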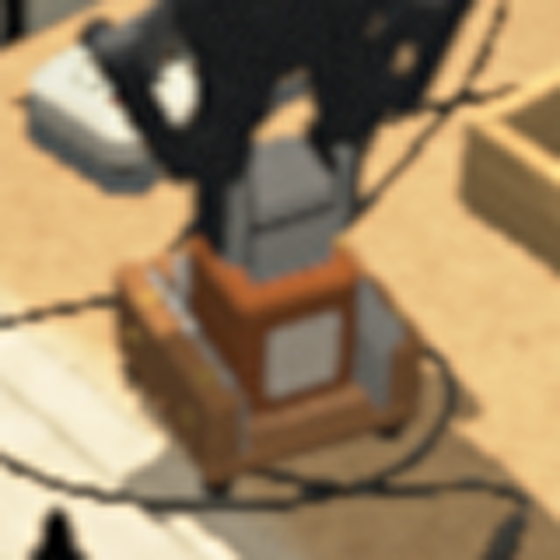

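View pics/w7.png

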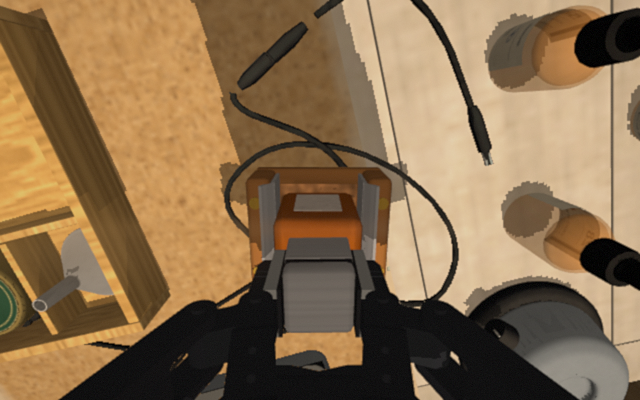

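The flacon is down on the floor: contact came at TCP z 0.0761, as predicted, and the scene view shows the body between the linings. A light push against the stop remains (Fx -3.5 N). I'll ease back a little and start the first half-swing.

```bash
python3 -m pendant '0 -0.06 0 0;0 0 0 0' - 80; python3 -m pendant '0 0 0 7;0 0 0 7;0 0 -0.02 7;0 0 -0.02 7'; python3 -c "
from h import *; from bench import r
o=r.get_obs();delta(o,[.498,.050,.0761],74.7); print(o['moment'].round(2))"
```

```text
clock: 8.17
tcp_pos: [0.4979, 0.0506, 0.0772]
orientation: [-2.484, -1.898, 0.011]
contact_force: [0.8, -0.8, -3.8]
grip_width: 0.0285
clock: 8.5
tcp_pos: [0.4975, 0.0516, 0.0777]
orientation: [-2.876, -1.226, 0.016]
contact_force: [-1.7, -0.5, -2.1]
grip_width: 0.0291
shift cm [-0.08  0.15  0.15] turn -28.54 | phi 46.16 tilt 1.05 tcp [0.4975 0.0516 0.0777] clock 8.50 F [-1.7 -0.5 -2.1] w 0.0291
[0.11 0.14 0.08]
```

```bash
python3 -m pendant '0 0 0 -7;0 0 0 -7;0 0 0 -7;0 0 0 -7;0 0 0 -7;0 0 0 -7;0 0 0 -7;0 0 0 -7'; python3 -c "
from h import *; from bench import r
o=r.get_obs();delta(o,[.498,.050,.0761],74.7); print(o['moment'].round(2),o['joints'].round(2))"
```

```text
clock: 9.17
tcp_pos: [0.4961, 0.0513, 0.077]
orientation: [-1.946, -2.442, 0.009]
contact_force: [-1.5, -0.9, -1.2]
grip_width: 0.0288
shift cm [-0.17  0.16  0.09] turn 28.19 | phi 102.89 tilt 1.12 tcp [0.4961 0.0513 0.077 ] clock 9.17 F [-1.5 -0.9 -1.2] w 0.0288
[-0.1   0.26 -0.07] [-0.31  0.42  0.11  2.09 -0.09  0.65  1.66]
```

```bash
python3 -m pendant '0 0 0 7;0 0 -0.02 7;0 0 -0.02 7;0 0 -0.02 7;0 0 -0.02 7;0 0 -0.02 7;0 0 -0.02 7;0 0 0 7'; python3 -c "
from h import *; from bench import r
o=r.get_obs();delta(o,[.498,.050,.0761],74.7); print(o['moment'].round(2),o['joints'].round(2))"
```

```text
clock: 9.83
tcp_pos: [0.4967, 0.0521, 0.0782]
orientation: [-2.875, -1.226, 0.018]
contact_force: [-1.3, 0.5, -0.0]
grip_width: 0.0286
shift cm [-0.06  0.25  0.2 ] turn -28.5 | phi 46.20 tilt 1.12 tcp [0.4967 0.0521 0.0782] clock 9.83 F [-1.3  0.5 -0. ] w 0.0286
[-0.05  0.17  0.09] [-0.52  0.43  0.36  2.11 -0.27  0.66  0.84]
```

```bash
python3 -m pendant '0 0 0 -7;0 0 -0.02 -7;0 0 -0.02 -7;0 0 -0.02 -7;0 0 -0.02 -7;0 0 -0.02 -7;0 0 -0.02 -7;0 0 -0.02 -7'; python3 -c "
from h import *; from bench import r
o=r.get_obs();delta(o,[.498,.050,.0761],74.7); print(o['moment'].round(2))
f=r.grab_frame('scene'); a=f['color'][:,:,::-1]; cv2.imwrite('pics/scene8a.png',cv2.resize(a[165:245,320:400],None,fx=7,fy=7,interpolation=cv2.INTER_CUBIC))"
```

```text
clock: 10.5
tcp_pos: [0.4962, 0.0516, 0.0789]
orientation: [-1.946, -2.443, 0.009]
contact_force: [-1.3, -0.6, -1.9]
grip_width: 0.0288
shift cm [-0.2   0.14  0.27] turn 28.22 | phi 102.92 tilt 1.09 tcp [0.4962 0.0516 0.0789] clock 10.50 F [-1.3 -0.6 -1.9] w 0.0288
[-0.13  0.14  0.  ]
```

View pics/scene8a.png

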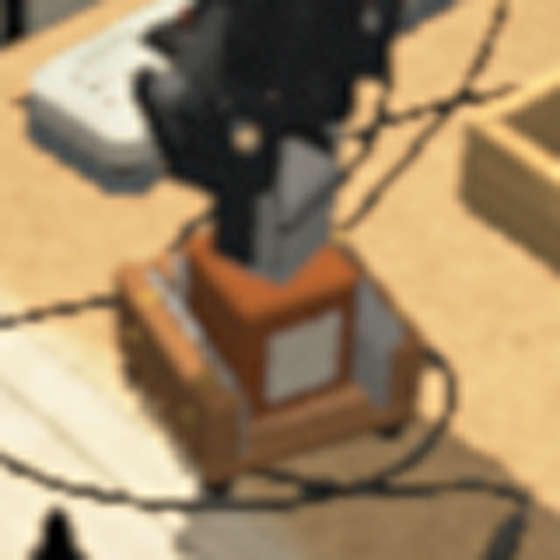

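The scene view shows the cap turned about 28° on the flacon, whose body has not moved. I'll continue.

```bash
python3 -m pendant '0 0 -0.01 7;0 0.02 -0.02 7;0 0.02 -0.02 7;0 0.02 -0.02 7;0 0.02 -0.02 7;0 0 -0.02 7;0 0 -0.02 7;0 0 -0.02 7'; python3 -c "
from h import *; from bench import r
o=r.get_obs();delta(o,[.498,.050,.0761],74.7); print(o['moment'].round(2))"
```

```text
clock: 11.22
tcp_pos: [0.497, 0.0524, 0.0802]
orientation: [-2.88, -1.216, 0.02]
contact_force: [-0.0, 0.0, -2.4]
grip_width: 0.0291
shift cm [-0.09  0.25  0.4 ] turn -28.92 | phi 45.78 tilt 1.15 tcp [0.497  0.0524 0.0802] clock 11.22 F [-0.   0.  -2.4] w 0.0291
[-0.06  0.11  0.03]
```

```bash
python3 -m pendant '0 0 -0.01 -7;0 0.02 -0.02 -7;0 0.02 -0.02 -7;0 0.02 -0.02 -7;0 0.02 -0.02 -7;0 0 -0.02 -7;0 0 -0.02 -7;0 0 -0.02 -7'; python3 -c "
from h import *; from bench import r
o=r.get_obs();delta(o,[.498,.050,.0761],74.7); print(o['moment'].round(2))"
```

```text
clock: 11.88
tcp_pos: [0.4969, 0.052, 0.081]
orientation: [-1.963, -2.428, 0.011]
contact_force: [-1.4, -0.4, -1.2]
grip_width: 0.0288
shift cm [-0.23  0.07  0.48] turn 27.37 | phi 102.07 tilt 1.18 tcp [0.4969 0.052  0.081 ] clock 11.88 F [-1.4 -0.4 -1.2] w 0.0288
[-0.1   0.24 -0.08]
```

```bash
python3 -m pendant '0 0 -0.01 7;0 0.02 -0.03 7;0 0.02 -0.03 7;0 0.02 -0.03 7;-0.02 0.02 -0.03 7;-0.02 0 -0.03 7;0 0 -0.03 7;0 0 -0.02 7'; python3 -m pendant '0 0 -0.01 -7;-0.02 0.02 -0.03 -7;-0.02 0.02 -0.03 -7;0 0.02 -0.03 -7;0 0.02 -0.03 -7;0 0 -0.03 -7;0 0 -0.03 -7;0 0 -0.02 -7'; python3 -c "
from h import *; from bench import r
o=r.get_obs();delta(o,[.498,.050,.0761],74.7); print(o['moment'].round(2))
f=r.grab_frame('scene'); a=f['color'][:,:,::-1]; cv2.imwrite('pics/scene9a.png',cv2.resize(a[165:245,320:400],None,fx=7,fy=7,interpolation=cv2.INTER_CUBIC))"
```

```text
clock: 12.55
tcp_pos: [0.4979, 0.0526, 0.083]
orientation: [-2.887, -1.197, 0.021]
contact_force: [-0.2, -0.1, -2.7]
grip_width: 0.0289
clock: 13.22
tcp_pos: [0.4981, 0.0524, 0.0847]
orientation: [-1.978, -2.415, 0.01]
contact_force: [-1.9, -0.9, -1.4]
grip_width: 0.0287
shift cm [-0.24 -0.05  0.86] turn 26.67 | phi 101.37 tilt 1.18 tcp [0.4981 0.0524 0.0847] clock 13.22 F [-1.9 -0.9 -1.4] w 0.0287
[-0.17  0.21 -0.01]
```

View pics/scene9a.png

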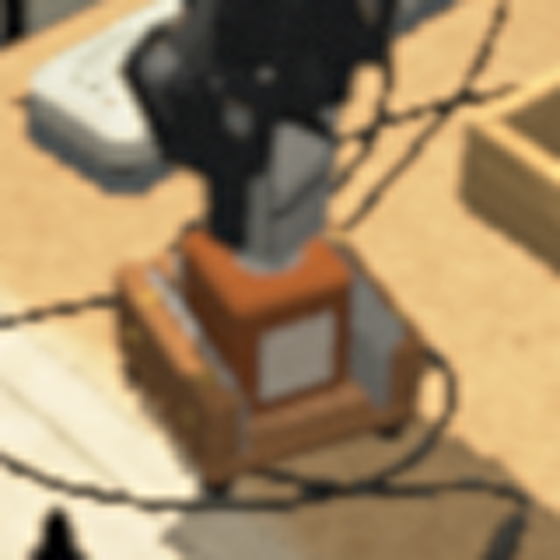

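The collar is now visible under the cap and the flacon is still down. The cap has risen about 8.6 mm, so I'll keep swinging.

```bash
python3 -m pendant '0 0 -0.01 7;-0.03 0 -0.02 7;-0.03 0 -0.02 7;-0.03 0 -0.02 7;-0.03 0 -0.02 7;-0.02 0 -0.02 7;0 0 -0.02 7;0 0 -0.02 7'; python3 -m pendant '0 0 -0.01 -7;-0.02 0 -0.02 -7;-0.02 0 -0.02 -7;0 0 -0.02 -7;0 0 -0.02 -7;0 0 -0.02 -7;0 0 -0.02 -7;0 0 -0.02 -7'; python3 -c "
from h import *; from bench import r
o=r.get_obs();delta(o,[.498,.050,.0761],74.7); print(o['moment'].round(2))"
```

```text
clock: 13.93
tcp_pos: [0.5001, 0.0528, 0.0873]
orientation: [-2.897, -1.17, 0.014]
contact_force: [-0.1, -1.0, -0.9]
grip_width: 0.029
clock: 14.6
tcp_pos: [0.5031, 0.0558, 0.09]
orientation: [-2.024, -2.383, -0.008]
contact_force: [-1.2, -0.2, -0.7]
grip_width: 0.0289
shift cm [-0.51 -0.59  1.39] turn 24.62 | phi 99.32 tilt 0.89 tcp [0.5031 0.0558 0.09  ] clock 14.60 F [-1.2 -0.2 -0.7] w 0.0289
[-0.05  0.27  0.  ]
```

```bash
python3 -c "
from h import *; from bench import r
f=r.grab_frame('scene'); a=f['color'][:,:,::-1]; cv2.imwrite('pics/scene10a.png',cv2.resize(a[165:245,320:400],None,fx=7,fy=7,interpolation=cv2.INTER_CUBIC))"
```

```text
(no output)
```

View pics/scene10a.png

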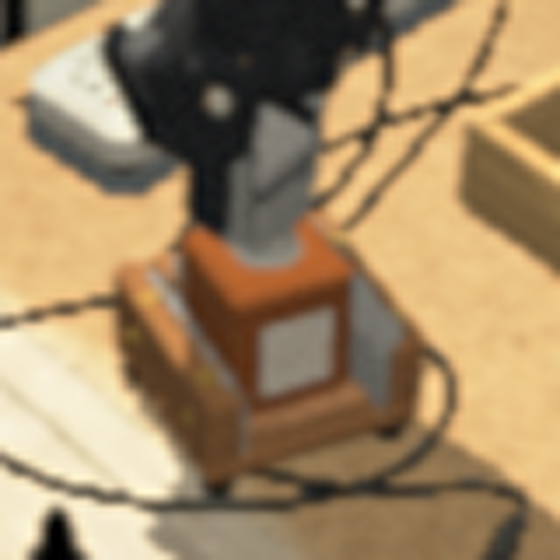

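```bash
python3 -m pendant '-0.15 -0.15 -0.03 6;-0.15 -0.15 -0.03 6;-0.1 -0.1 -0.03 6;0 0 -0.03 6'; python3 -c "
from h import *; from bench import r
o=r.get_obs();delta(o,[.498,.050,.0761],74.7); print(o['moment'].round(2))"
```

```text
clock: 14.98
tcp_pos: [0.5002, 0.0515, 0.0916]
orientation: [-2.509, -1.864, -0.007]
contact_force: [-0.7, 0.3, -0.7]
grip_width: 0.0287
shift cm [-0.23 -0.15  1.55] turn -1.47 | phi 73.23 tilt 0.96 tcp [0.5002 0.0515 0.0916] clock 14.98 F [-0.7  0.3 -0.7] w 0.0287
[-0.02  0.2  -0.01]
```

The wrist force is now only the cap's weight (-0.7 N), so the cap has let go. I'll lift it clear gently.

```bash
python3 -m pendant '0 0 -0.2 0;0 0 -0.3 0;0 0 -0.5 0;0 0 -0.8 0;0 0 -1 0;0 0 -1 0;0 0 -0.5 0'; python3 -c "
from h import *; from bench import r
o=r.get_obs();delta(o,[.42,-.13,.16],74.7); print(o['moment'].round(2))
f=r.grab_frame('scene'); a=f['color'][:,:,::-1]; cv2.imwrite('pics/scene11a.png',cv2.resize(a[135:245,310:420],None,fx=5.4,fy=5.4,interpolation=cv2.INTER_CUBIC))"
```

```text
clock: 15.57
tcp_pos: [0.5018, 0.0513, 0.139]
orientation: [-2.52, -1.851, -0.01]
contact_force: [0.3, 0.3, -0.3]
grip_width: 0.0291
shift cm [-19.72  -2.4   -2.35] turn -2.13 | phi 72.57 tilt 0.92 tcp [0.5018 0.0513 0.139 ] clock 15.57 F [ 0.3  0.3 -0.3] w 0.0291
[-0.04 -0.06  0.  ]
```

View pics/scene11a.png

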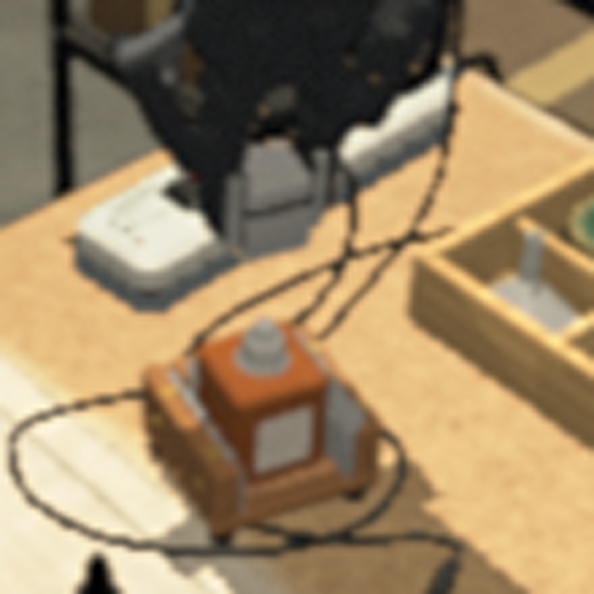

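The cap is off. The view shows the collar and nozzle bare, with the flacon still down in the cradle. Now to the tray.

```bash
python3 -m pendant '-1.4 -0.2 0 0;-2.6 -0.3 0 0;-2.8 -0.3 0 0;-2.8 -0.3 0 0;-2.8 -0.3 0 0;-2.4 -0.3 0 0;-1.2 -0.2 0 0;0 0 0 -4'; python3 -m pendant '0 0 0 -6;0 0 0 -5;0 0 0 0;0 0 0 0'; python3 -c "
from h import *; from bench import r
o=r.get_obs();delta(o,[.42,-.128,.14],89.3); print(o['moment'].round(2),o['joints'].round(2))
f=r.grab_frame('wrist'); cv2.imwrite('pics/w12.png',f['color'][:,:,::-1])
c=wristcam(f,o); import pickle; pickle.dump(c,open('c12.pkl','wb'))
"
```

```text
clock: 16.28
tcp_pos: [0.4303, -0.1051, 0.1379]
orientation: [-2.453, -1.941, -0.017]
contact_force: [0.9, 0.7, -0.7]
grip_width: 0.0287
clock: 16.62
tcp_pos: [0.4253, -0.1102, 0.1373]
orientation: [-2.254, -2.168, -0.015]
contact_force: [0.7, 0.2, -0.7]
grip_width: 0.0287
shift cm [-1.8  -0.46 -0.3 ] turn -1.53 | phi 87.77 tilt 0.98 tcp [ 0.4253 -0.1102  0.1373] clock 16.62 F [ 0.7  0.2 -0.7] w 0.0287
[-0.07 -0.06 -0.04] [-0.13  0.23  0.29  2.2  -0.12  0.73  1.77]
```

View pics/w12.png

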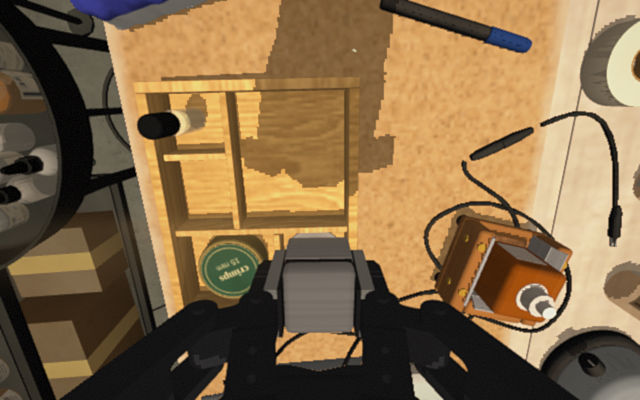

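Run:
```python
from h import *; import pickle, cv2
c=pickle.load(open('c12.pkl','rb'))
a=cv2.imread('pics/w12.png'); cv2.imwrite('pics/w12a.png',cv2.resize(a[70:250,130:370],None,fx=3.3,fy=3.3,interpolation=cv2.INTER_CUBIC))
```

```text
(no output)
```

View pics/w12a.png

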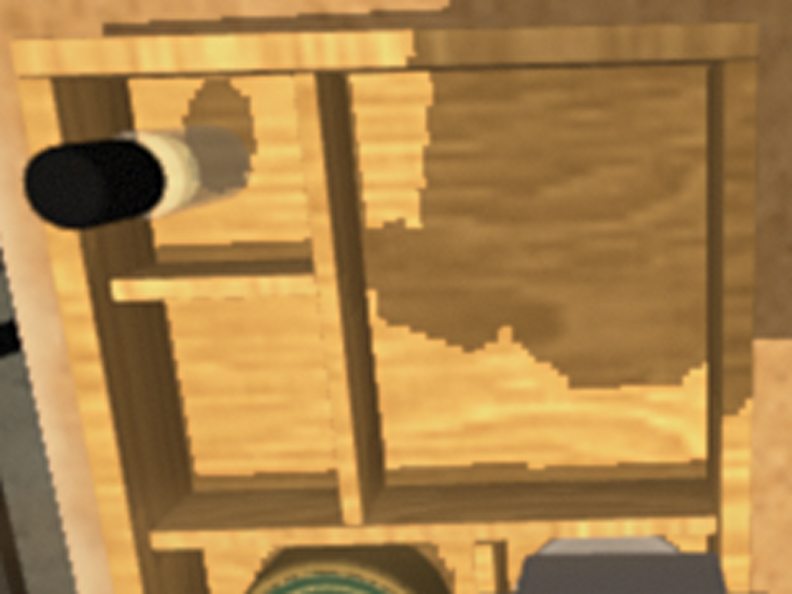

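Run:
```python
from h import *; import pickle
c=pickle.load(open('c12.pkl','rb')); np.set_printoptions(precision=4,suppress=True)
u=crop([(12,42),(757,25),(707,462),(388,470),(345,523),(715,517)],(130,70),3.3)
L=np.array([[-100,-79,42],[-100,79,42],[15,72,4.5],[15,-18,4.5],[15,-22,34],[15,71,34]])/1000
p,e=fit([(c,u,L)],[.43,-.155,0]); print('wrist',p,np.degrees(p[2]),e)
T,S=CAM['top'],CAM['scene']
tr=crop([(370,42),(685,10),(748,400),(425,448)],(328,188),6); ts=crop([(295,122),(470,28),(745,183),(562,300)],(320,155),4.4)
Lo=np.array([[100,79,42],[100,-79,42],[-100,-79,42],[-100,79,42]])/1000
q,e2=fit([(T,tr,Lo),(S,ts,Lo)],[.43,-.155,0]); print('fixed',q,np.degrees(q[2]),e2)
for P in (p,q):
  R=Ro.from_euler('z',P[2]).as_matrix()
  print((np.array([[-.0385,.027,0],[-.092,-.018,0],[.015,.072,0],[-.015,.027,0]])@R.T)[:,:2]+P[:2])
```

```text
wrist [ 0.4305 -0.1573 -0.0158] -0.9073813709055192 [-1.8258 -0.7976  1.0248 -0.9499  0.6334  4.1178 -1.0088  4.3317  0.0691
  0.8878  0.335  -0.3463]
fixed [ 0.4287 -0.1542 -0.0152] -0.870634047343249 [ 0.5365 -0.0451  0.3004  0.1694  0.5584  2.1109  0.3642 -0.4536 -1.7065
 -0.0706 -0.9351 -0.9246 -0.2721  0.2638  0.2451  2.0598]
[[ 0.3924 -0.1297]
 [ 0.3382 -0.1739]
 [ 0.4467 -0.0856]
 [ 0.4159 -0.1301]]
[[ 0.3906 -0.1266]
 [ 0.3364 -0.1708]
 [ 0.4447 -0.0825]
 [ 0.4141 -0.127 ]]
```

```bash
python3 -m pendant '-0.8 -0.4 0 -0.8;-0.8 -0.4 0.4 -0.8;-0.1 -0.1 1 0;0 0 1.2 0;0 0 0.8 0;0 0 0 0;0 0 0 0'; python3 -c "
from h import *; from bench import r
o=r.get_obs();delta(o,[.416,-.128,.01],89.1)"
```

```text
clock: 17.25
tcp_pos: [0.4152, -0.1271, 0.1021]
orientation: [-2.237, -2.187, -0.016]
contact_force: [-0.4, -1.1, -1.1]
grip_width: 0.0289
shift cm [-0.24  0.1   9.21] turn -0.38 | phi 88.72 tilt 0.95 tcp [ 0.4152 -0.1271  0.1021] clock 17.25 F [-0.4 -1.1 -1.1] w 0.0289
```

```bash
python3 -m pendant '-0.1 0.1 1 0;0 0 1.5 0;0 0 1.5 0;0 0 1.2 0;0 0 0.6 0;0 0 0 0'; python3 -c "
from h import *; from bench import r
o=r.get_obs();delta(o,[.416,-.128,.01],89.1)
f=r.grab_frame('wrist'); cv2.imwrite('pics/w13.png',f['color'][:,:,::-1])"
```

```text
clock: 17.75
tcp_pos: [0.4196, -0.127, 0.0421]
orientation: [-2.24, -2.19, -0.022]
contact_force: [-1.3, -0.6, -0.9]
grip_width: 0.0287
shift cm [-0.16 -0.38  3.2 ] turn -0.39 | phi 88.71 tilt 0.94 tcp [ 0.4196 -0.127   0.0421] clock 17.75 F [-1.3 -0.6 -0.9] w 0.0287
```

View pics/w13.png

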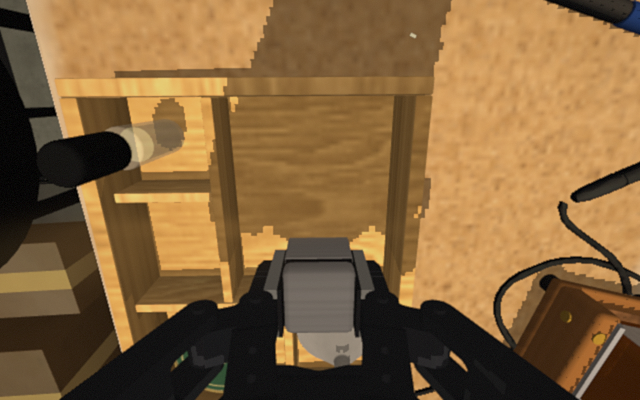

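```bash
python3 -m pendant '0 -0.2 0.6 0;0 -0.1 0.7 0;0 0 0.6 0;0 0 0.4 0;0 0 0.1 0'; python3 -c "
from h import *; from bench import r
o=r.get_obs();delta(o,[.416,-.128,.01],89.1)"
```

```text
clock: 18.22
tcp_pos: [0.4185, -0.1269, 0.0181]
orientation: [-2.243, -2.193, -0.027]
contact_force: [-0.5, -0.0, -2.6]
grip_width: 0.0288
shift cm [-0.13 -0.26  0.81] turn -0.4 | phi 88.70 tilt 1.02 tcp [ 0.4185 -0.1269  0.0181] clock 18.22 F [-0.5 -0.  -2.6] w 0.0288
```

```bash
python3 -m pendant '0 0 0.3 0;0 0 0.2 0;0 0 0.1 0'; python3 -m pendant '0 0 0.2 0;0 0 0.1 0';python3 -m pendant '0 0 0.1 0;0 0 0.1 0'; python3 -c "
from h import *; from bench import r
o=r.get_obs();delta(o,[.416,-.128,.01],89.1)"
```

```text
clock: 18.47
tcp_pos: [0.4188, -0.1269, 0.0115]
orientation: [-2.244, -2.193, -0.027]
contact_force: [-0.9, -0.9, -0.5]
grip_width: 0.0287
clock: 18.63
tcp_pos: [0.4191, -0.1269, 0.0089]
orientation: [-2.244, -2.192, -0.028]
contact_force: [-6.1, 0.4, 29.0]
grip_width: 0.0291
clock: 18.8
tcp_pos: [0.4191, -0.1269, 0.0089]
orientation: [-2.244, -2.191, -0.03]
contact_force: [-5.3, 1.6, 22.2]
grip_width: 0.0291
shift cm [-0.12 -0.31 -0.11] turn -0.47 | phi 88.63 tilt 1.13 tcp [ 0.4191 -0.1269  0.0089] clock 18.80 F [-5.3  1.6 22.2] w 0.0291
```

```bash
python3 -m pendant '0 0 -0.1 0;0 0 0 0'; python3 -m pendant '0 0 0 0;0 0 0 0;0 0 0 0;0 0 0 0' 125 20; python3 -c "
from h import *; from bench import r
o=r.get_obs();delta(o,[.416,-.128,.01],89.1)
f=r.grab_frame('wrist'); cv2.imwrite('pics/w14.png',f['color'][:,:,::-1])"
```

```text
clock: 18.97
tcp_pos: [0.4195, -0.1271, 0.0107]
orientation: [-2.245, -2.191, -0.031]
contact_force: [-1.1, 0.5, -0.6]
grip_width: 0.0293
clock: 19.3
tcp_pos: [0.4199, -0.1271, 0.0107]
orientation: [-2.245, -2.192, -0.032]
contact_force: [-0.3, -0.7, -0.1]
grip_width: 0.0434
shift cm [-0.1  -0.39  0.06] turn -0.47 | phi 88.63 tilt 1.19 tcp [ 0.4199 -0.1271  0.0107] clock 19.30 F [-0.3 -0.7 -0.1] w 0.0434
```

View pics/w14.png

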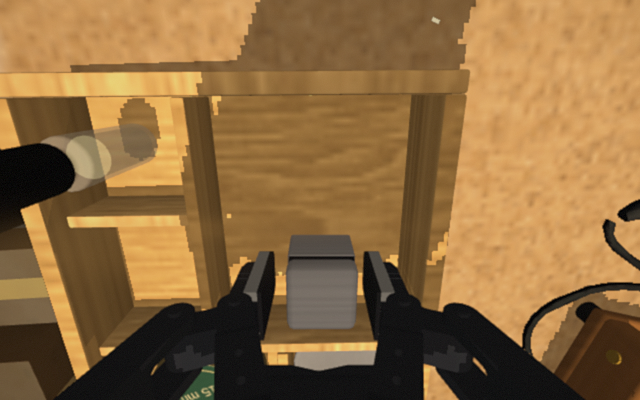

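The cap stands free between the open pads at about (322,285) in the wrist view, clear of the partitions. I'll withdraw straight up.

```bash
python3 -m pendant '0 0 -0.6 0;0 0 -1.2 0;0 0 -1.8 0;0 0 -2.2 0;0 0 -2.4 0;0 0 -2.4 0;0 0 -2 0;0 0 -1 0'; python3 -m pendant '0 0 -2 0;0 0 -2 0;0 0 -1 0;0 0 0 0;0 0 0 0'; python3 -c "
from h import *; from bench import r
o=r.get_obs();delta(o,[.416,-.128,.01],89.1)
for n in ('wrist','top','scene'):
  f=r.grab_frame(n); cv2.imwrite('pics/%s15.png'%n,f['color'][:,:,::-1])
a=cv2.imread('pics/scene15.png'); cv2.imwrite('pics/scene15a.png',cv2.resize(a[155:300,220:490],None,fx=2.9,fy=2.9,interpolation=cv2.INTER_CUBIC))"
```

```text
clock: 20.02
tcp_pos: [0.4149, -0.1294, 0.1516]
orientation: [-2.241, -2.186, -0.022]
contact_force: [-0.0, -0.6, 0.9]
grip_width: 0.0436
clock: 20.43
tcp_pos: [0.4149, -0.1308, 0.2084]
orientation: [-2.246, -2.188, -0.03]
contact_force: [0.5, 0.0, -0.7]
grip_width: 0.0438
shift cm [-0.08 -0.08 19.85] turn -0.59 | phi 88.51 tilt 1.15 tcp [ 0.4149 -0.1308  0.2084] clock 20.43 F [ 0.5  0.  -0.7] w 0.0438
```

View pics/scene15a.png

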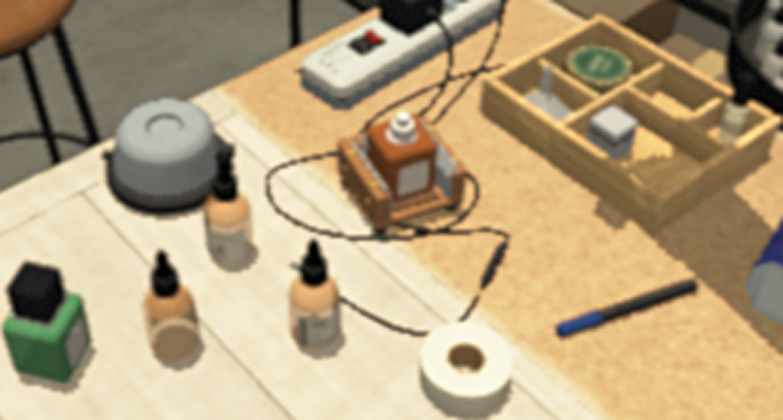

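View pics/wrist15.png

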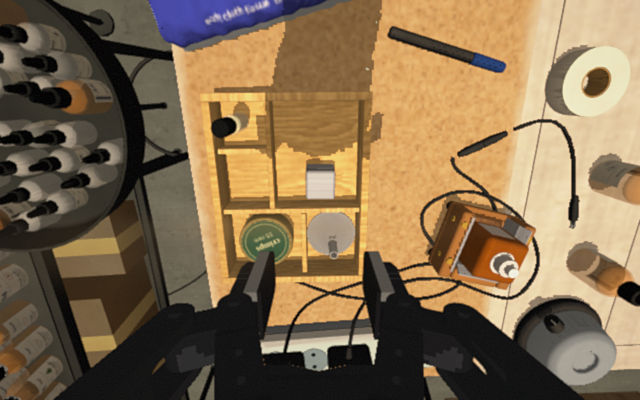

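View pics/top15.png

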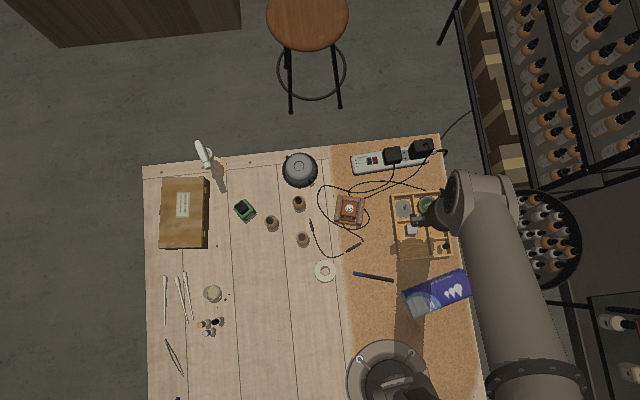

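The cap stands in the largest compartment and the bystanders look unmoved. I'll check the flacon's seating height by triangulating the nozzle tip and overlaying a model of the seated flacon.

Run:
```python
from h import *
for n,b,k in (('scene',(330,185),10),('top',(325,185),12)):
    a=cv2.imread(f'pics/{n}15.png'); w=60 if n=='scene' else 50
    im=cv2.resize(a[b[1]:b[1]+w-8,b[0]:b[0]+w],None,fx=k,fy=k,interpolation=cv2.INTER_CUBIC)
    R=Ro.from_euler('z',np.radians(-15.3)).as_matrix(); im2=im.copy()
    th=np.linspace(0,2*np.pi,25)
    for z,P in [(.071,[[-23,23],[-23,-23],[23,-23],[23,23],[-23,23]]),(.017,[[-23,23],[-23,-23]]),(.083,np.c_[9.5*np.cos(th),9.5*np.sin(th)]),(.091,np.c_[5*np.cos(th),5*np.sin(th)])]:
        L=np.c_[np.array(P)/1000,np.full(len(P),z)]@R.T+[.498,.05,0]
        uv=((proj(L,CAM[n])-b+.5)*k-.5).round().astype(int); cv2.polylines(im2,[uv],False,(255,255,0),1)
    cv2.imwrite(f'pics/{n}15o.png',np.hstack([im,im2])[:, :] if 0 else im2)
```

```text
(no output)
```

View pics/scene15o.png

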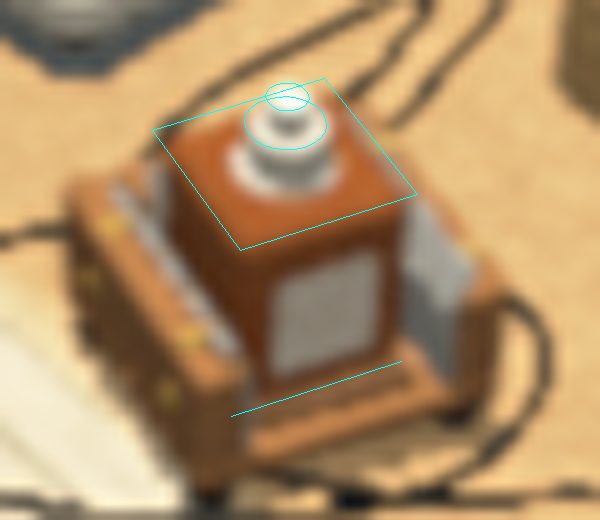

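View pics/top15o.png

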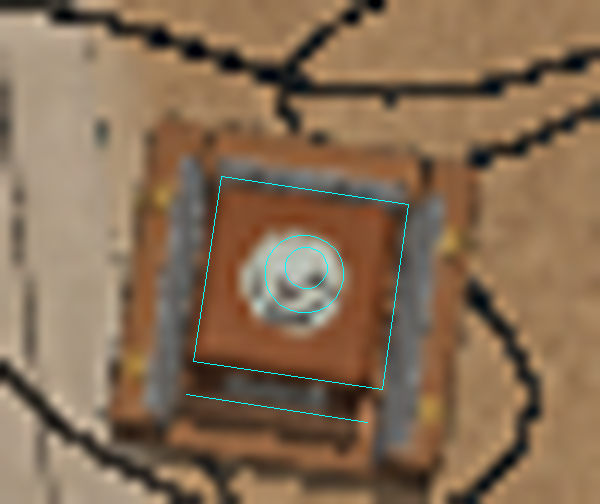

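The overlay of the seated model (shoulders at 71 mm, nozzle top at 91 mm) matches both views to about 1 or 2 mm, so the flacon is down on the cradle floor. I'll hand in.

```bash
python3 -c "
from h import *; from bench import r
a=cv2.imread('pics/scene0.png').astype(int);b=cv2.imread('pics/scene15.png').astype(int)
for n,(u,v) in dict(green=(236,262),da=(278,258),dc=(328,255),db=(298,222)).items(): print(n,np.abs(a-b)[v-22:v+22,u-16:u+16].mean().round(2))
print(r.hand_in())"
```

```text
green 2.36
da 3.38
dc 2.84
db 2.67
the job is handed in; nothing more can be done
None
```

The job is done and handed in at about 20.6 s of the 72 s allowed; no verdict came back.

**What I did**
- I gripped the cap and carried the flacon by it into the cradle. It touched the floor at the predicted height, with about 14 N of downward contact.
- I worked the cap off with about 8 swings of roughly 57°, drawing it up 0–2.6 mm per swing until the wrist force fell to the cap's weight alone. I then lifted it clear.
- I stood the cap, open end down, in the tray's largest compartment. It sits about 25 mm from the compartment's middle, towards the partition, because the middle is just inside the arm's minimum reach.

**Last checks**
- **Flacon:** in both fixed views its collar and nozzle are bare. A model of it standing on the cradle floor matches both to about 1–2 mm.
- **Cap:** it stands free and clear of the walls and partitions.
- **Bystanders:** the green flacon and the droppers show only slight pixel changes from the first picture, so they look unmoved.
- **Robot:** the gripper is about 20 cm above the tray and touching nothing.

**Imperfections**
- Before the first swing the arm drifted up, and the force reading suggests it lifted the flacon about 1 mm. It was back down once the turning began.
- The cap drifted about 5 mm sideways as it came free of the collar.
- The tool stayed about 1° off vertical throughout.
- The cap pressed on the tray floor with up to 29 N as it was set down, then was eased off before release.

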